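Lay the butter spreaders on their rests and shut the cutlery block

ROBOT

A 6-joint arm with a two-finger parallel gripper is mounted at the origin on the work surface. World frame = base frame: x ahead of the robot, y to its left, z up, the work surface at z = 0. Lengths are in mm, angles in rad, forces in N, time in s.
With the tool pointing down it reaches from about 350 to 875 mm from the base axis. Payload 4.2 kg.
Tool frame: the origin (TCP) lies at the centre of the arm's flange, where the gripper is bolted on; the fingertips stand 182 mm ahead of it and the grasp point (between the pads) lies 164 mm ahead of it; z points along the fingers, y is the line along which they close (so a half turn about z gives the same grasp; the last joint's range is limited). The gripper opens to 87 mm and grips with 3 to 60 N. Pads are 19 mm wide; open, the fingers measure 117 mm over their backs; the gripper's body (75 mm by 190 mm) begins 51 mm behind the grasp point.
Start: joints at [1.429, 0.385, 0.008, 0, -1.194, -0.259], TCP at [243.814, 575.461, 404.75] pointing down, gripper open.
Joint ranges: [-3.14, 3.14], [-1.21, 2.06], [-1.07, 1.41], [-3.16, 2.05], [-2.99, -0.16], [-3.1, 3.1]. Speed limits (rad/s): [2.79, 2.79, 3.14, 3.14, 3.14, 3.14].

INTERFACE

Orientations are given as a rotation vector (axis times angle).
In Python, from station import bot gives the robot as it stands.
- The arm moves only by the tool play_rows, never from a script. Its argument "plan" is text: rows parted by semicolons, each of 7 numbers parted by spaces: the shift along the world's x, y, z scaled (see below), then the turn, a rotation vector about the world's x, y, z scaled (see below), then the finger opening in mm, from 0 to 87. A call has exactly 8 rows; each row is the pose to reach, as a shift and turn from the pose commanded when the call began; what a row does not reach only later rows make up. The controller multiplies each number of a shift by 0.4 m and each number of a turn by 0.5 rad. A row lasts 1/8 s, in which the tool goes at most 62.5 mm and 10.7 degrees, less where a joint would pass 70% of its speed; a pose out of reach is approached as far as the arm can. A call with a number of a shift or a turn outside -1 to 1 is refused whole. A call with a gripper value outside its range is refused whole. The fingers move at their own pace and stop on an object; the grip force is fixed at half the most. Time passes only in rows, so rows that repeat a pose let the fingers close, or fill a call up. It gives the time, the measured TCP pose, the force, the opening and the grip force at its end, in the units of the state.
- bot.observe(): the state, without advancing time (a new reading comes with each control period).
- bot.capture(name): name is "scene" or "top"; returns the picture (384x512x3 uint8, red, green, blue); there is no depth.
- bot.camera_params(name): a dict with "camera_matrix" (3x3 intrinsics, pixels), "R" (3x3) and "t" (3): a world point X has camera coordinates R X + t. Camera axes: x right, y down, z forward; pixel columns grow to the right and rows downward; lengths in mm; the calibration is good to about 2 mm. A picture is of the moment at which its call begins. camera_params takes no time and is no camera call.
- bot.finish_job(): hands the job in; it is judged then, once.
The state is a dict: "t": time; "qpos": joint angles; "dq": joint speeds; "joint_torque": joint torques, N m; "eef_pos": TCP position; "tool_rot": TCP orientation; "ft_force": force on the tool from outside, world axes, zero at the start; "ft_torque": the same for the moment, N m; "opening": finger opening in mm; "grasp_force": force on a finger pad.
Only numpy, scipy, OpenCV 4.12 (cv2) and the standard library are available. Lean on these libraries where they do the work, as an engineer would, in place of code of your own. Each camera call takes 0.05 s, during which the arm holds its last target. There are 200 camera calls.

TASK

Lay the breakfast table: pull every butter spreader that stands in the oak cutlery block out of its slot and lay it across the cutlery rest of its handle's colour, in the groove and balanced at its brass collar, so that it lies level with both ends clear of the table. When all of them are laid, press both aluminium covers of the block down until their catches snap and hold them fully shut. Leave the glasses, the jam jar and the pepper mill where they are.

Things in the scene. Friction and masses are not known exactly. Their poses are not given: they have to be found in the camera images.
- block: Upright oak cutlery block, fixed, 66 (x) x 264 (y) x 95 mm high; origin under its centre, +z up, -x its front. Four slots in a row at y = -96, -32, 32, 96 mm, each 14 (x) x 32 mm (y), 88 mm deep. Two covers are hinged on its back (+x) top edge; on its front, at y = 66 and -66 mm, two steel spring catches reach 13 mm above its top and snap over the covers' edges.
- cover_left (a joint): Hinge of the left aluminium cover (67 x 128 x 6 mm, centred at the block's y = 66 mm, over two slots), rad: 0 = shut flat on the block, 1.57 = upright, 2.05 = leaning back. Stiff: it stays where left. About 0.14 rad before shut its edge meets the spring catch; some 10 to 12 N down near that edge snaps it past, and it is then held at 0.
- cover_left_hinge (a point): Middle of the left cover's hinge line, at the block's back top edge (x = 33, y = 66, z = 95.5 mm of the block). The hinge axis is the block's y; the cover reaches 70 mm from it.
- cover_left_edge (a point): Point to press, on the left cover's outer face near its free edge (rubber pad), 55 mm from the hinge line; it moves with the cover.
- cover_right (a joint): Hinge of the right aluminium cover (67 x 128 x 6 mm, centred at the block's y = -66 mm, over two slots), rad: 0 = shut flat on the block, 1.57 = upright, 2.05 = leaning back. Stiff: it stays where left. About 0.14 rad before shut its edge meets the spring catch; some 10 to 12 N down near that edge snaps it past, and it is then held at 0.
- cover_right_hinge (a point): Middle of the right cover's hinge line, at the block's back top edge (x = 33, y = -66, z = 95.5 mm of the block). The hinge axis is the block's y; the cover reaches 70 mm from it.
- cover_right_edge (a point): Point to press, on the right cover's outer face near its free edge (rubber pad), 55 mm from the hinge line; it moves with the cover.
- spreader_charcoal: Butter spreader, 203 mm long, 80 g, charcoal handle, brass collar, steel blade. Origin = tip of the blade; +z to the handle's end. Flat blade (4 mm in x, 24 mm in y) from z = 0 to 92 mm, collar (16 x 16 mm) from 92 to 122, square handle (16 x 16) from 122 to 203. It starts blade down in a slot, its tip 7 mm above the table. May be absent.
- balance_charcoal (a point): Balance point of the charcoal spreader, in its collar, on its axis 108 mm from the blade's tip; axes as the spreader's.
- spreader_blue: Butter spreader, 203 mm long, 80 g, blue handle, brass collar, steel blade. Origin = tip of the blade; +z to the handle's end. Flat blade (4 mm in x, 24 mm in y) from z = 0 to 92 mm, collar (16 x 16 mm) from 92 to 122, square handle (16 x 16) from 122 to 203. It starts blade down in a slot, its tip 7 mm above the table. May be absent.
- balance_blue (a point): Balance point of the blue spreader, in its collar, on its axis 108 mm from the blade's tip; axes as the spreader's.
- spreader_red: Butter spreader, 203 mm long, 80 g, red handle, brass collar, steel blade. Origin = tip of the blade; +z to the handle's end. Flat blade (4 mm in x, 24 mm in y) from z = 0 to 92 mm, collar (16 x 16 mm) from 92 to 122, square handle (16 x 16) from 122 to 203. It starts blade down in a slot, its tip 7 mm above the table. May be absent.
- balance_red (a point): Balance point of the red spreader, in its collar, on its axis 108 mm from the blade's tip; axes as the spreader's.
- spreader_white: Butter spreader, 203 mm long, 80 g, white handle, brass collar, steel blade. Origin = tip of the blade; +z to the handle's end. Flat blade (4 mm in x, 24 mm in y) from z = 0 to 92 mm, collar (16 x 16 mm) from 92 to 122, square handle (16 x 16) from 122 to 203. It starts blade down in a slot, its tip 7 mm above the table. May be absent.
- balance_white (a point): Balance point of the white spreader, in its collar, on its axis 108 mm from the blade's tip; axes as the spreader's.
- rest_charcoal: Charcoal stoneware cutlery rest, loose, 200 g, 44 (x) x 60 (y) mm; origin under its centre, +z up. Its groove runs along x, 30 mm wide, floor 24 mm above the table; lips on either side reach 32 mm. A spreader lying in it has its balance point 32 mm above the table.
- rest_blue: Blue stoneware cutlery rest, loose, 200 g, 44 (x) x 60 (y) mm; origin under its centre, +z up. Its groove runs along x, 30 mm wide, floor 24 mm above the table; lips on either side reach 32 mm. A spreader lying in it has its balance point 32 mm above the table.
- rest_red: Red stoneware cutlery rest, loose, 200 g, 44 (x) x 60 (y) mm; origin under its centre, +z up. Its groove runs along x, 30 mm wide, floor 24 mm above the table; lips on either side reach 32 mm. A spreader lying in it has its balance point 32 mm above the table.
- rest_white: White stoneware cutlery rest, loose, 200 g, 44 (x) x 60 (y) mm; origin under its centre, +z up. Its groove runs along x, 30 mm wide, floor 24 mm above the table; lips on either side reach 32 mm. A spreader lying in it has its balance point 32 mm above the table.
- glass_a: Empty drinking glass, 72 mm wide, 120 mm high; origin under its centre. A bystander: leave it alone.
- glass_b: Empty drinking glass, 72 mm wide, 120 mm high; origin under its centre. A bystander: leave it alone.
- jam_jar: Jam jar, 64 mm wide, 90 mm high, red cap; origin under its centre. A bystander: leave it alone.
- pepper_mill: Dark wooden pepper mill, 56 mm wide, 140 mm high; origin under its centre. A bystander: leave it alone.
Mind the look-alikes: they are no part of the job. What is meant by the rest_white is not green or turquoise, and is the larger of those in its own colour.

How it is judged:
By the outcome, as a careful person would: the job done as asked, in the order asked, and still so for the second after the job is handed in, with the robot touching nothing.
Of spreader_charcoal, spreader_blue, spreader_red, spreader_white only 3 to 4 are there at a start; the rules pass over those that are not, and their reading is None.
At some moment in a run one of rest_charcoal, rest_blue, rest_red, rest_white may be knocked a few centimetres aside while the robot is not near it.
Once in a run the grip may slacken for a moment while it holds something.
It also fails if it takes over 210 s, if anything falls off the work surface, if the arm or the gripper's body presses on something with over 40 N, if the wrist force passes 120 N, or if a joint passes its speed limit or range.

## Working session

There is one attempt and no reset: what is moved stays moved. The work goes in short steps, Python scripts to look and compute and a tool call to move; the robot and the scene stay as the last step left them, time stands still between calls to the robot, and variables do not carry over. Pictures are saved under pics/ and viewed, at most 14 in all, crops included, and the job is handed in when it is done.

Besides the shell and the picture viewer there is one more tool, called after "Call:" as name(argument=value, ...) on one line, values as JSON. play_rows: Moves the arm, as the interface text tells. Its arguments: {"type":"object","properties":{"plan":{"type":"string"}},"required":["plan"]}

```bash
ls; mkdir -p pics; python3 - <<'E'
from station import bot
import cv2,numpy as np
s=bot.observe();print({k:np.round(v,3).tolist() for k,v in s.items()})
for n in("scene","top"):
    im=bot.capture(n);cv2.imwrite(f"pics/{n}0.png",im[:,:,::-1]);p=bot.camera_params(n);print(n,{k:np.round(v,3).tolist() for k,v in p.items()})
a=cv2.imread("pics/scene0.png");cv2.imwrite("pics/scene0b.png",cv2.resize(a,(800,600)))
a=cv2.imread("pics/top0.png");cv2.imwrite("pics/top0b.png",cv2.resize(a,(800,600)))
E
```

```text
pics
{'t': 0.0, 'qpos': [1.429, 0.386, 0.007, -0.001, -1.194, -0.259], 'dq': [0.0, 0.001, 0.001, -0.001, -0.0, 0.0], 'joint_torque': [-0.002, -39.066, 18.741, 4.22, 0.011, -0.0], 'eef_pos': [243.745, 575.298, 403.662], 'tool_rot': [3.077, -0.625, -0.001], 'ft_force': [0.182, -0.403, 0.936], 'ft_torque': [-0.014, -0.024, 0.025], 'grasp_force': 0.0, 'opening': 86.94}
scene {'camera_matrix': [[395.498, 0.0, 250.798], [0.0, 395.498, 193.201], [0.0, 0.0, 1.0]], 'R': [[-0.136, 0.99, 0.023], [0.591, 0.1, -0.801], [-0.795, -0.096, -0.599]], 't': [112.825, -236.259, 1500.585]}
top {'camera_matrix': [[365.418, 0.0, 262.195], [0.0, 365.418, 195.642], [0.0, 0.0, 1.0]], 'R': [[-0.068, -0.998, -0.005], [-0.973, 0.068, -0.223], [0.223, -0.011, -0.975]], 't': [-21.497, 560.629, 1104.63]}
```

View pics/scene0b.png

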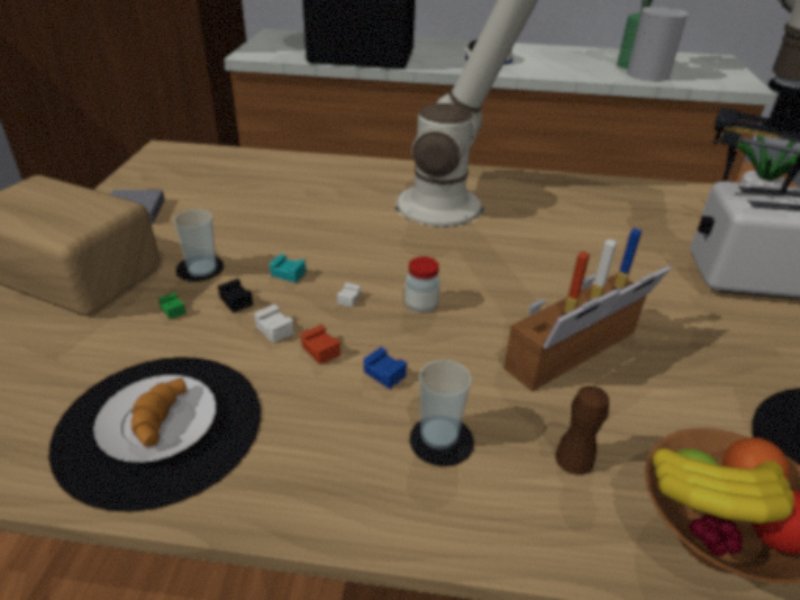

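View pics/top0b.png

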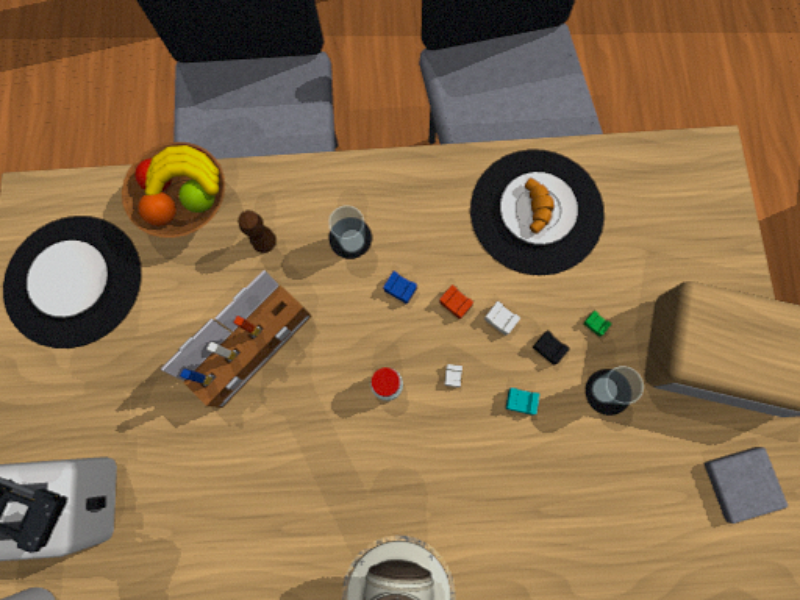

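```bash
cat > h.py <<'E'
from station import bot
import cv2,numpy as np
P={n:bot.camera_params(n) for n in("scene","top")}
P={n:tuple(np.array(p[k],float) for k in("camera_matrix","R","t")) for n,p in P.items()}
def ray(n,uv):
    K,R,t=P[n];d=R.T@np.linalg.inv(K)@np.array([uv[0],uv[1],1.]);return -R.T@t,d/np.linalg.norm(d)
def onz(n,uv,z):
    c,d=ray(n,uv);return c+d*(z-c[2])/d[2]
def proj(n,X):
    K,R,t=P[n];p=K@(R@np.array(X,float)+t);return p[:2]/p[2]
def tri(a,b):
    (c1,d1),(c2,d2)=ray("scene",a),ray("top",b)
    s=np.linalg.lstsq(np.c_[d1,-d2],c2-c1,rcond=None)[0];p,q=c1+s[0]*d1,c2+s[1]*d2
    return (p+q)/2,np.linalg.norm(p-q)
def mask(im,col):
    h,s,v=[x.astype(int) for x in cv2.split(cv2.cvtColor(im,cv2.COLOR_RGB2HSV))]
    m={"red":((h<9)|(h>172))&(s>170)&(v>90),"blue":(h>105)&(h<130)&(s>150)&(v>60),
       "white":(s<40)&(v>140),"black":(v<45)}[col]
    return m.astype(np.uint8)*255
def blobs(im,col,amin=12,amax=600):
    n,l,st,c=cv2.connectedComponentsWithStats(mask(im,col),connectivity=8)
    return [(c[i],st[i],l==i) for i in range(1,n) if amin<=st[i][4]<=amax]
def shots(tag):
    o={}
    for n in("scene","top"):
        o[n]=bot.capture(n);cv2.imwrite(f"pics/{n}{tag}.png",o[n][:,:,::-1])
    return o
E
python3 - <<'E'
from h import *
for n in("scene","top"):
    im=cv2.imread(f"pics/{n}0.png")[:,:,::-1].copy()
    for col in("red","blue","white","black"):
        for c,st,_ in blobs(im,col):
            p=onz(n,c,25)
            if 50<p[0]<950 and abs(p[1])<700: print(n,col,c.round(1),st.tolist(),p[:2].round())
a=cv2.imread("pics/top0.png");b=cv2.imread("pics/scene0.png")
A=cv2.resize(a[165:275,95:225],None,fx=3.5,fy=3.5,interpolation=cv2.INTER_CUBIC);B=cv2.resize(a[170:275,240:370],None,fx=2.6,fy=2.6,interpolation=cv2.INTER_CUBIC)
C=np.zeros((A.shape[0]+0,A.shape[1]+B.shape[1],3),np.uint8);C[:,:A.shape[1]]=A;C[:B.shape[0],A.shape[1]:]=B
cv2.imwrite("pics/crop1.png",C);print(C.shape)
E
```

```text
scene red [369.9 175.5] [365, 162, 12, 28, 156] [290. 298.]
scene red [270.4 170.3] [262, 164, 18, 14, 185] [314.  -9.]
scene red [203.5 218.6] [193, 208, 24, 24, 304] [ 575. -162.]
scene red [504.1 338.9] [489, 314, 23, 39, 396] [833. 501.]
scene blue [403.1 159.8] [398, 147, 11, 27, 119] [177. 417.]
scene blue [245.7 235. ] [234, 223, 25, 24, 378] [619. -42.]
scene white [273.3 133.7] [255, 121, 48, 22, 516] [ 73. -22.]
scene white [386.6 166. ] [381, 153, 13, 29, 133] [225. 358.]
scene white [222.2 187.1] [216, 181, 14, 13, 121] [ 427. -140.]
scene white [263.2 189.5] [262, 186, 4, 8, 24] [419. -20.]
scene white [172.7 204.8] [163, 195, 24, 22, 242] [ 531. -258.]
scene black [100.5 132.4] [98, 126, 6, 14, 26] [ 174. -631.]
scene black [125.7 173.8] [113, 165, 30, 15, 152] [ 408. -443.]
scene black [150.4 189.1] [140, 179, 22, 20, 272] [ 472. -343.]
scene black [375.2 199.2] [370, 196, 12, 7, 18] [412. 301.]
scene black [379.7 280.4] [373, 261, 15, 41, 144] [718. 277.]
scene black [283.6 286.4] [263, 271, 40, 27, 527] [769.  64.]
scene black [462.8 332.9] [455, 330, 16, 7, 26] [831
[... 856 characters left out ...]
33, 219, 7, 6, 31] [509. 356.]
top white [289.8 239.9] [285, 233, 11, 14, 120] [ 415. -139.]
top white [255.3 247.9] [251, 241, 7, 14, 24] [397. -27.]
top white [148.  244.5] [145, 242, 7, 6, 12] [432. 316.]
top white [389.1 248.9] [388, 242, 5, 13, 16] [ 364. -452.]
top black [164.6 152.6] [154, 145, 21, 17, 156] [739. 260.]
top black [223.7 157.2] [211, 144, 27, 21, 163] [709.  60.]
top black [351.8 222.5] [341, 212, 23, 21, 257] [ 457. -344.]
top black [384.7 254.2] [375, 236, 27, 30, 245] [ 349. -436.]
top black [458.6 315.2] [451, 296, 16, 38, 68] [ 150. -636.]
top black [ 60.6 321.8] [55, 318, 12, 9, 85] [213. 584.]
top black [249.6 361.8] [236, 359, 32, 9, 103] [60. 12.]
(385, 793, 3)
```

View pics/crop1.png

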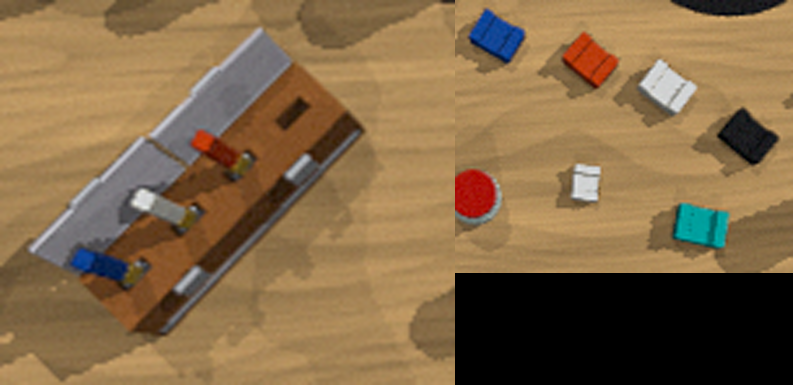

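```bash
python3 - <<'E'
from h import *
I={n:cv2.imread(f"pics/{n}0.png")[:,:,::-1].copy() for n in("scene","top")}
hsv={n:cv2.cvtColor(I[n],cv2.COLOR_RGB2HSV).astype(int) for n in I}
win={"red":((362,158,20,36),(146,198,20,16)),"white":((378,150,18,34),(129,214,22,16)),"blue":((394,143,18,36),(112,233,22,14))}
for col,ws in win.items():
    L=[]
    for n,(x,y,w,h) in zip(("scene","top"),ws):
        H=hsv[n][y:y+h,x:x+w]
        m={"red":((H[...,0]<8)|(H[...,0]>172))&(H[...,1]>165),"blue":(abs(H[...,0]-115)<14)&(H[...,1]>120),"white":(H[...,1]<45)&(H[...,2]>(100 if n=="top" else 120))}[col].astype(np.uint8)
        k,l,st,_=cv2.connectedComponentsWithStats(m);i=1+np.argmax(st[1:,4])
        q=np.argwhere(l==i)[:,::-1]+[x,y];mu=q.mean(0);d=np.linalg.svd(q-mu)[2][0]
        r=(q-mu)@d;L.append((mu,d,np.ptp(r)));print(col,n,len(q),mu.round(1),d.round(2),np.ptp(r).round(1))
    N=[]
    for n,(mu,d,_) in zip(("scene","top"),L):
        c,a=ray(n,mu);_,b=ray(n,mu+d*8);nn=np.cross(a,b);nn/=np.linalg.norm(nn);N.append((nn,nn@c))
    ax=np.cross(N[0][0],N[1][0]);ax/=ax[2]
    X=np.linalg.solve(np.array([N[0][0],N[1][0],[0,0,1]]),[N[0][1],N[1][1],167])
    print(col,"axis",ax.round(3),"at z167",X.round(1),"tri cent",[np.round(v,1) for v in tri(L[0][0],L[1][0])])
for n in("top","scene"):
  for col,c0 in (("red",(291,193)),("blue",(255,183)),("white",(321,203))) if n=="top" else (("red",(203,218)),("blue",(245,235)),("white",(173,205))):
    H=hsv[n];m={"red":((H[...,0]<10)|(H[...,0]>172))&(H[...,1]>150)&(H[...,2]>50),"blue":(abs(H[...,0]-115)<14)&(H[...,1]>120),"white":(H[...,1]<50)&(H[...,2]>90)}[col].astype(np.uint8)
    k,l,st,_=cv2.connectedComponentsWithStats(m)
    i=l[c0[1]-4:c0[1]+5,c0[0]-4:c0[0]+5];i=np.bincount(i[i>0]).argmax()
    q=np.argwhere(l==i)[:,::-1];w=np.array([onz(n,p,26 if n=="top" else 18)[:2] for p in q],np.float32)
    r=cv2.minAreaRect(w);print(n,col,len(q),w.mean(0).round(1),np.round(r[0],1),np.round(r[1],1),round(r[2],1))
a=cv2.imread("pics/top0.png");cv2.imwrite("pics/crop2.png",cv2.resize(a[168:222,240:340],None,fx=8,fy=8,interpolation=cv2.INTER_CUBIC))
E
```

```text
red scene 143 [369.9 175.5] [-0.24  0.97] 27.9
red top 28 [157.8 208.8] [0.92 0.38] 8.5
red axis [-0.065  0.014  1.   ] at z167 [517.2 246.3 167. ] tri cent [array([515.8, 245.1, 169.8]), np.float64(3.1)]
white scene 192 [386.3 167.7] [-0.31  0.95] 29.7
white top 160 [137.2 219.7] [0.88 0.48] 21.1
white axis [0.046 0.03  1.   ] at z167 [479.7 289.1 167. ] tri cent [array([485.6, 293.2, 179.7]), np.float64(11.1)]
blue scene 138 [403.1 159.7] [-0.29  0.96] 27.8
blue top 86 [122.7 240. ] [0.96 0.28] 15.2
blue axis [0.007 0.004 1.   ] at z167 [431.  338.7 167. ] tri cent [array([431.8, 339.8, 174.1]), np.float64(2.7)]
top red 248 [ 568.8 -157.3] [ 569.3 -157.1] [61.1 46.5] 46.0
top blue 242 [608.9 -41. ] [609.3 -41.3] [60.7 47. ] 54.9
top white 256 [ 527.8 -251.6] [ 527.7 -251.2] [60.5 50.1] 48.2
scene red 405 [ 571.4 -159.5] [ 568.7 -159.4] [87.3 57.9] 45.9
scene blue 400 [611.9 -43.1] [609.8 -43. ] [74.2 59. ] 55.0
scene white 407 [ 529.  -253.4] [ 527.  -253.5] [94.2 61.8] 47.8
```

View pics/crop2.png

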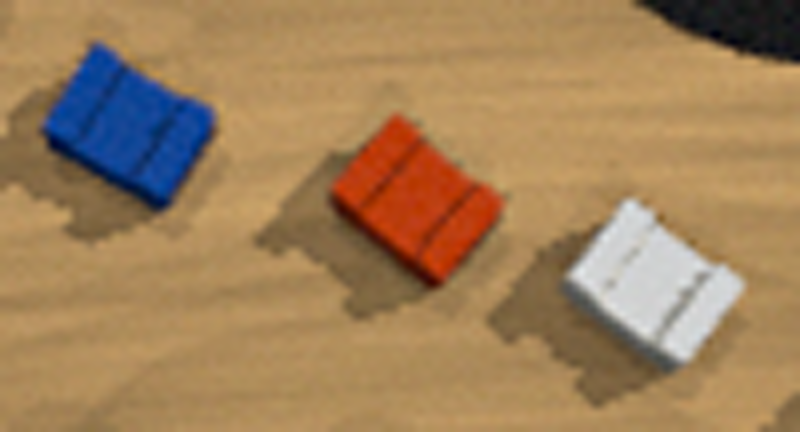

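```bash
cat >> h.py <<'E'
from scipy.spatial.transform import Rotation as Ro
def tool(az,pitch,s):   # az, pitch (deg below horizontal); s=-1: x=-e, +1: x=+e
    a,p=np.radians([az,pitch]);f=np.array([np.cos(a),np.sin(a),0]);u=np.array([0,0,1.])
    z=np.cos(p)*f-np.sin(p)*u;x=s*(np.sin(p)*f+np.cos(p)*u);return np.c_[x,np.cross(z,x),z]
def plan(G,R,back=0):
    """shift/turn (scaled) from now to put grasp point (minus back along tool) at G with R"""
    s=bot.observe();R0=Ro.from_rotvec(s["tool_rot"]).as_matrix();p0=np.array(s["eef_pos"])
    d=np.array(G)-(164+back)*R[:,2]-p0;w=Ro.from_matrix(R@R0.T).as_rotvec()
    print("t%.1f shift"%s["t"],(d/400).round(4),"turn",(w/.5).round(3),"grasp now",(p0+164*R0[:,2]).round(1),"q",np.round(s["qpos"],2),"F",np.round(s["ft_force"],1),"open",round(s["opening"],1),round(s["grasp_force"],1))
E
python3 - <<'E'
from h import *
print(proj("scene",[473.7,292.6,169.5]),proj("scene",[516.5,246,169.5]),proj("scene",[431,339.2,169.5]))
plan([431,339,167],tool(43,35,-1),120)
plan([400,300,300],tool(43,80,-1),0)
E
```

```text
[386.77740098 168.15134771] [369.63476728 175.84486099] [402.93633242 160.92256478]
t0.1 shift [ 0.0428 -0.9874 -0.1847] turn [ 2.217  0.387 -3.627] grasp now [243.6 575.  239.8] q [ 1.43  0.39  0.01 -0.   -1.19 -0.26] F [1.  0.5 0.3] open 87.0 0.0
t0.1 shift [ 0.3385 -0.7368  0.1443] turn [ 0.409  0.067 -3.969] grasp now [243.6 575.  239.8] q [ 1.43  0.39  0.01 -0.   -1.19 -0.26] F [1.  0.5 0.3] open 87.0 0.0
```

Call:
play_rows(plan="0.05 -0.1 0.05 0 0 -1 60; 0.1 -0.2 0.1 0 0 -1 60; 0.1 -0.2 0.1 0 0 -1 60; 0.1 -0.25 0.1 0 0 -1 60; 0.1 -0.25 0.1 0 0 -1 60; 0.1 -0.25 0.1 0 0 -1 60; 0.1 -0.25 0.1 0 0 -1 60; 0.1 -0.25 0.1 0 0 -1 60")

```text
t: 1.1
eef_pos: [283.7, 475.9, 444.5]
tool_rot: [2.828, -1.367, 0.0]
ft_force: [0.6, -0.2, -0.2]
opening: 59.7
grasp_force: 0.0
```

Call:
play_rows(plan="0.1 -0.25 0 0 0 -1 60; 0.1 -0.25 0 0 0 -1 60; 0.1 -0.25 0 0 0 -1 60; 0.1 -0.25 0 0 0 -1 60; 0.1 -0.25 0 0 0 -1 60; 0.1 -0.25 0 0 0 -1 60; 0.1 -0.25 0 0 0 -1 60; 0.1 -0.25 0 0 0 -1 60")

```text
t: 2.1
eef_pos: [323.7, 375.7, 444.6]
tool_rot: [2.402, -2.024, 0.0]
ft_force: [-0.8, 0.0, 0.1]
opening: 59.9
grasp_force: 0.0
```

Call:
play_rows(plan="0.05 -0.2 0 0 0 -1 60; 0.05 -0.2 0 0 0 -1 60; 0.05 -0.2 0 0 0 -1 60; 0.05 -0.2 0 0 0 -1 60; 0.05 -0.2 0 0 0 -1 60; 0.05 -0.2 0 0 0 -1 60; 0.05 -0.2 0 0 0 -1 60; 0.05 -0.2 0 0 0 -1 60")

```text
t: 3.1
eef_pos: [343.8, 295.6, 444.7]
tool_rot: [1.827, -2.556, 0.0]
ft_force: [-0.1, 0.1, -0.2]
opening: 59.9
grasp_force: 0.0
```

```bash
python3 - <<'E'
from h import *
plan([431,339,167],tool(43,35,-1),60)
plan([400,300,300],tool(43,60,-1),0)
E
```

```text
t3.1 shift [-0.1175 -0.2043 -0.3731] turn [ 1.627 -1.054 -0.904] grasp now [343.8 295.6 280.7] q [ 1.07  0.06 -0.32  0.   -1.19 -1.4 ] F [-0.1  0.1 -0.2] open 59.9 0.0
t3.1 shift [-0.0094 -0.1288 -0.0067] turn [ 0.888 -0.575 -0.959] grasp now [343.8 295.6 280.7] q [ 1.07  0.06 -0.32  0.   -1.19 -1.4 ] F [-0.1  0.1 -0.2] open 59.9 0.0
```

Call:
play_rows(plan="0 -0.13 0 0.4 -0.25 -0.4 60; 0 -0.13 0 0.89 -0.57 -0.96 60; 0 -0.13 0 0.89 -0.57 -0.96 60; 0 -0.13 0 0.89 -0.57 -0.96 60; 0 -0.13 0 0.89 -0.57 -0.96 60; 0 -0.13 0 0.89 -0.57 -0.96 60; 0 -0.13 0 0.89 -0.57 -0.96 60; 0 -0.13 0 0.89 -0.57 -0.96 60")

```text
t: 4.1
eef_pos: [344.1, 243.8, 444.9]
tool_rot: [-0.968, 2.46, 0.263]
ft_force: [0.5, -0.5, 0.6]
opening: 60.1
grasp_force: 0.0
```

```bash
python3 - <<'E'
from h import *
plan([431,339,167],tool(43,35,-1),60)
plan([431,339,167],tool(43,45,-1),60)
E
```

```text
t4.1 shift [-0.1181 -0.0749 -0.3736] turn [ 0.592 -0.643 -0.001] grasp now [403.7 300.  302.8] q [ 1.04 -0.11 -0.62  0.26 -0.57 -2.04] F [ 0.5 -0.5  0.6] open 60.1 0.0
t4.1 shift [-0.0722 -0.0321 -0.2988] turn [ 0.354 -0.388 -0.001] grasp now [403.7 300.  302.8] q [ 1.04 -0.11 -0.62  0.26 -0.57 -2.04] F [ 0.5 -0.5  0.6] open 60.1 0.0
```

Call:
play_rows(plan="-0.02 0 -0.1 0.1 -0.1 0 60; -0.05 -0.02 -0.15 0.35 -0.39 0 60; -0.07 -0.03 -0.2 0.35 -0.39 0 60; -0.07 -0.03 -0.22 0.35 -0.39 0 60; -0.07 -0.03 -0.22 0.35 -0.39 0 60; -0.07 -0.03 -0.22 0.35 -0.39 0 60; -0.07 -0.03 -0.22 0.35 -0.39 0 60; -0.07 -0.03 -0.22 0.35 -0.39 0 60")

```text
t: 5.1
eef_pos: [315.3, 235.8, 375.4]
tool_rot: [-1.139, 2.141, -0.188]
ft_force: [-0.1, 1.0, 1.1]
opening: 60.0
grasp_force: 0.0
```

```bash
python3 - <<'E'
from h import *
plan([431,339,167],tool(43,35,-1),60)
plan([431,339,167],tool(43,45,-1),60)
E
```

```text
t5.1 shift [-0.0462 -0.0548 -0.1998] turn [ 1.116  0.12  -0.017] grasp now [419.7 266.2 252.6] q [ 0.5  -0.1  -1.03  2.05 -0.16 -3.1 ] F [-0.1  1.   1.1] open 60.0 0.0
t5.1 shift [-0.0003 -0.0121 -0.125 ] turn [ 0.876  0.366 -0.095] grasp now [419.7 266.2 252.6] q [ 0.5  -0.1  -1.03  2.05 -0.16 -3.1 ] F [-0.1  1.   1.1] open 60.0 0.0
```

```bash
cat > kin.py <<'E'
import numpy as np
from scipy.optimize import least_squares
from scipy.spatial.transform import Rotation as Ro
AX=np.array([[0,0,1],[0,1,0],[0,-1,0],[-1,0,0],[0,-1,0],[-1,0,0]],float)
R0=np.array([[0,0,1],[-1,0,0],[0,-1,0]],float)
LO=np.array([-3.14,-1.21,-1.07,-3.16,-2.99,-3.1]);HI=np.array([3.14,2.06,1.41,2.05,-.16,3.1])
def pts(v): # a1,h, j3x,j3z, j4y,j4z, j5x,j5z, tcp x,y,z
    return np.array([[0,0,0],[v[0],0,v[1]],[v[2],0,v[3]],[0,v[4],v[5]],[v[6],0,v[7]],[0,v[9],v[10]]]),np.array([v[8],v[9],v[10]])
def fk(v,q,ax=AX):
    P,t=pts(v);R=R0;p=t
    for i in range(5,-1,-1):
        r=Ro.from_rotvec(ax[i]*q[i]).as_matrix();p=r@(p-P[i])+P[i];R=r@R
    return p,R
D=[([1.429,.386,.007,-.001,-1.194,-.259],[243.7,575.3,403.7],[3.077,-.625,-.001]),
([1.07,.06,-.32,0,-1.19,-1.4],[343.8,295.6,444.7],[1.827,-2.556,0]),
([1.04,-.11,-.62,.26,-.57,-2.04],[344.1,243.8,444.9],[-.968,2.46,.263])]
E
python3 - <<'E'
from kin import *
from station import bot
s=bot.observe();q=np.round(s["qpos"],4).tolist();D.append((q,np.round(s["eef_pos"],1).tolist(),np.round(s["tool_rot"],4).tolist()));print(D[-1])
for sg in(1,-1):
    ax=AX.copy();ax[3]*=sg
    e=[np.degrees(Ro.from_matrix(fk(np.zeros(11),q,ax)[1].T@Ro.from_rotvec(r).as_matrix()).magnitude()) for q,p,r in D]
    f=lambda v:np.r_[np.concatenate([fk(v,q,ax)[0]-p for q,p,r in D]),(v-v0)*.02]
    v0=np.array([0,300,0,870,0,900,500,900,600,-160,900.])
    r=least_squares(f,v0);print(sg,np.round(e,2),r.x.round(0),r.fun[:12].round(1))
E
```

```text
([0.4987, -0.0992, -1.0316, 2.0516, -0.1607, -3.0956], [315.3, 235.8, 375.4], [-1.1391, 2.1413, -0.188])
1 [0.04 0.04 0.29 0.  ] [ -52.  200.  -50.  769.    8.  770.  427.  756.  561. -159.  758.] [-1.   0.1 -0.  -0.6  0.3  0.3  1.8 -0.5 -0.1 -0.3 -0.   0.1]
-1 [1.000e-01 4.000e-02 2.960e+01 1.249e+02] [ 474. -318.  483.  244.    3.  455.  264.  469.  350. -166.  498.] [  6.3  -2.1  -0.6   6.8  -1.7   1.9 -12.1   8.1   0.5  -0.8  -1.8  -0.8]
```

```bash
cat >> kin.py <<'E'
V=np.array([-52,200,-50,769,8,770,427,756,561,-159,758.])
def ik(p,R,n=40,seed=0,q0=None,m=.06):
    rng=np.random.default_rng(seed);S=[]
    f=lambda q:(lambda a:np.r_[(a[0]-p)/100,Ro.from_matrix(a[1]@R.T).as_rotvec()])(fk(V,q))
    for k in range(n):
        x=rng.uniform(LO,HI) if q0 is None else np.clip(q0,LO+m+.001,HI-m-.001)
        r=least_squares(f,np.clip(x,LO+m+.001,HI-m-.001),bounds=(LO+m,HI-m),max_nfev=60)
        if r.cost<1e-7 and not any(np.abs(r.x-s).max()<.05 for s in S):S.append(r.x)
        if q0 is not None:break
    return S
E
cat > t.py <<'E'
from kin import *
from h import tool
v=V
G={"blue":([431,339],(610,-42),55),"red":([516.5,246],(569.5,-158),46),"white":([473.7,292.6],(528,-252),48)}
g=np.array([431,339,167.]);b=np.array([569.5,-158,32.])
for p in(35,45,55):
  for s in(-1,1):
    R=tool(43,p,s);A=ik(g-164*R[:,2],R);A2=ik(g+[0,0,120]-164*R[:,2],R)
    for az in(-44,136):
        Rp=tool(az,90-p,-s);f=np.array([np.cos(np.radians(az)),np.sin(np.radians(az)),0]);B=ik(b-52*f-164*Rp[:,2],Rp)
        for q in B:print(p,s,"place az",az,q.round(2))
    for q in A:print(p,s,"grasp",q.round(2))
    for q in A2:print(p,s,"lift",q.round(2))
E
time python3 t.py
```

```text
35 -1 place az 136 [-0.22  0.88  0.39 -0.3  -1.61 -2.05]
35 -1 grasp [ 0.44  0.14 -0.53 -1.74 -0.25  0.35]
35 1 place az 136 [-0.22  0.88  0.39 -0.3  -1.61  1.09]
35 1 grasp [ 0.44  0.14 -0.53 -1.74 -0.25 -2.79]
45 -1 place az 136 [-0.25  0.98  0.52 -0.37 -1.82 -2.05]
45 1 place az 136 [-0.25  0.98  0.52 -0.37 -1.82  1.09]
55 -1 place az 136 [-0.28  1.07  0.65 -0.44 -2.02 -2.07]
55 -1 lift [ 1.03 -0.04 -0.68  0.46 -0.36 -2.23]
55 1 place az 136 [-0.28  1.07  0.65 -0.44 -2.02  1.07]
55 1 lift [ 1.03 -0.04 -0.68  0.46 -0.36  0.91]
real	1m10.940s
user	1m11.295s
sys	0m0.216s
```

```bash
cat > t.py <<'E'
from kin import *
from h import tool
g0={"blue":[431,339],"white":[473.7,292.6],"red":[516.5,246]}
for az in(-47,133,223):
  for c in g0:
    for p in(30,40,50):
      R=tool(az,p,-1);o=[]
      for dz in(0,125):
        A=ik(np.array(g0[c]+[167.+dz])-164*R[:,2],R,n=14);o.append([q.round(2).tolist() for q in A])
      print(az,c,p,*o)
E
time python3 t.py
```

```text
-47 blue 30 [[1.31, 0.55, -0.53, 0.85, -1.34, 1.99]] [[1.32, 0.4, -0.44, 0.82, -1.51, 2.17]]
-47 blue 40 [[1.28, 0.48, -0.52, 0.77, -1.23, 2.09]] [[1.29, 0.34, -0.4, 0.73, -1.42, 2.26]]
-47 blue 50 [[1.24, 0.42, -0.49, 0.68, -1.13, 2.2]] [[1.25, 0.3, -0.36, 0.62, -1.35, 2.36]]
-47 white 30 [[1.19, 0.52, -0.6, 0.96, -1.28, 1.99]] [[1.21, 0.37, -0.51, 0.9, -1.43, 2.19]]
-47 white 40 [[1.16, 0.46, -0.58, 0.87, -1.16, 2.1]] [[1.18, 0.32, -0.46, 0.8, -1.35, 2.3]]
-47 white 50 [[1.12, 0.4, -0.54, 0.75, -1.06, 2.24]] [[1.14, 0.27, -0.4, 0.67, -1.28, 2.42]]
-47 red 30 [[1.06, 0.5, -0.66, 1.08, -1.21, 1.99]] [[1.08, 0.35, -0.56, 1.0, -1.35, 2.21]]
-47 red 40 [[1.03, 0.44, -0.63, 0.98, -1.09, 2.12]] [[1.05, 0.3, -0.5, 0.87, -1.26, 2.34]]
-47 red 50 [[0.99, 0.39, -0.58, 0.84, -0.99, 2.28]] [[1.02, 0.26, -0.43, 0.73, -1.2, 2.49]]
133 blue 30 [[0.37, 0.59, 0.09, -0.94, -1.61, 0.62]] [[0.37, 0.45, 0.18, -0.95, -1.75, 0.44]]
133 blue 40 [[0.44, 0.53, 0.06, -0.82, -1.49, 0.55]] [[0.44, 0.4, 0.16, -0.82, -1.64, 0.38]]
133 blue 50 [[0.53, 0.46, 0.01, -0.7, -1.36, 0.46]] [[0.53, 0.34, 0.13, -0.68, -1.5
[... 736 characters left out ...]
3, -2.17, 1.4]]
223 blue 50 [[0.9, 0.68, 0.21, -0.1, -1.79, 1.43]] [[0.9, 0.59, 0.34, -0.11, -2.01, 1.41]]
223 white 30 [[0.81, 0.87, 0.38, -0.06, -2.12, 1.51]] [[0.81, 0.77, 0.47, -0.07, -2.32, 1.49]]
223 white 40 [[0.81, 0.79, 0.3, -0.05, -1.96, 1.51]] [[0.81, 0.69, 0.41, -0.06, -2.16, 1.5]]
223 white 50 [[0.82, 0.69, 0.21, -0.04, -1.79, 1.51]] [[0.82, 0.6, 0.34, -0.05, -2.0, 1.5]]
223 red 30 [[0.73, 0.89, 0.39, 0.02, -2.12, 1.59]] [[0.73, 0.79, 0.48, 0.02, -2.31, 1.59]]
223 red 40 [[0.73, 0.8, 0.32, 0.01, -1.95, 1.59]] [[0.73, 0.71, 0.42, 0.02, -2.16, 1.59]]
223 red 50 [[0.73, 0.71, 0.23, 0.01, -1.78, 1.59]] [[0.73, 0.62, 0.35, 0.01, -2.0, 1.59]]
real	0m44.179s
user	0m44.536s
sys	0m0.196s
```

```bash
python3 - <<'E'
from h import *
plan([404,300,303],tool(43,60,-1),0)
plan([404,300,303],tool(43,75,-1),0)
E
```

```text
t5.1 shift [0.0719 0.0207 0.1741] turn [ 0.51   0.728 -0.21 ] grasp now [419.7 266.2 252.6] q [ 0.5  -0.1  -1.03  2.05 -0.16 -3.1 ] F [-0.1  1.   1.1] open 60.0 0.0
t5.1 shift [0.1442 0.0881 0.215 ] turn [ 0.136  1.083 -0.323] grasp now [419.7 266.2 252.6] q [ 0.5  -0.1  -1.03  2.05 -0.16 -3.1 ] F [-0.1  1.   1.1] open 60.0 0.0
```

Call:
play_rows(plan="0.05 0.03 0.22 -0.35 0.39 0 60; 0.07 0.03 0.22 -0.35 0.39 0 60; 0.07 0.03 0.22 -0.35 0.39 0 60; 0.07 0.03 0.22 -0.35 0.39 0 60; 0.07 0.03 0.22 -0.35 0.39 0 60; 0.07 0.03 0.22 -0.35 0.39 0 60; 0.07 0.03 0.22 -0.35 0.39 0 60; 0.07 0.03 0.22 -0.35 0.39 0 60")

```text
t: 6.1
eef_pos: [341.7, 249.3, 464.0]
tool_rot: [-1.308, 2.327, -0.277]
ft_force: [0.2, -1.2, 0.2]
opening: 59.8
grasp_force: 0.0
```

```bash
python3 - <<'E'
from h import *
plan([404,300,303],tool(43,60,-1),0)
plan([440,300,320],tool(43,89,-1),0)
E
```

```text
t6.1 shift [ 0.0057 -0.013  -0.0475] turn [ 0.825  0.328 -0.331] grasp now [420.2 256.8 320.2] q [ 1.08 -0.1  -0.66  0.59 -0.8  -1.99] F [ 0.2 -1.2  0.2] open 59.8 0.0
t6.1 shift [0.2404 0.122  0.0498] turn [ 0.068  0.983 -0.529] grasp now [420.2 256.8 320.2] q [ 1.08 -0.1  -0.66  0.59 -0.8  -1.99] F [ 0.2 -1.2  0.2] open 59.8 0.0
```

Call:
play_rows(plan="0.1 0.05 0.05 0.07 0.98 -0.53 60; 0.2 0 0.1 0.07 0.98 -0.53 60; 0.2 0 0.1 0.07 0.98 -0.53 60; 0.2 0 0.1 0.07 0.98 -0.53 60; 0.2 0 0.1 0.07 0.98 -0.53 60; 0.2 0 0.1 0.07 0.98 -0.53 60; 0.2 0 0.1 0.07 0.98 -0.53 60; 0.2 0 0.1 0.07 0.98 -0.53 60")

```text
t: 7.1
eef_pos: [421.6, 249.0, 504.1]
tool_rot: [-1.143, 2.908, 0.01]
ft_force: [-0.2, 0.3, 0.7]
opening: 59.8
grasp_force: 0.0
```

```bash
python3 - <<'E'
from h import *
plan([516.5,246,220],tool(133,40,-1),50)
plan([516.5,246,220],tool(133,70,-1),100)
E
```

```text
t7.1 shift [ 0.5167 -0.3071 -0.3664] turn [ 1.886 -0.067  2.934] grasp now [423.9 251.  340.1] q [ 0.87  0.09 -0.14  0.   -1.32 -1.69] F [-0.2  0.3  0.7] open 59.8 0.0
t7.1 shift [ 0.3911 -0.1725 -0.0901] turn [ 0.733 -0.026  3.113] grasp now [423.9 251.  340.1] q [ 0.87  0.09 -0.14  0.   -1.32 -1.69] F [-0.2  0.3  0.7] open 59.8 0.0
```

Go over in three calls, staying high.

Call:
play_rows(plan="0.1 -0.05 0 0.2 0 1 60; 0.17 -0.1 0 0.6 0 1 60; 0.17 -0.1 0 0.6 0 1 60; 0.17 -0.1 0 0.6 0 1 60; 0.17 -0.1 0 0.6 0 1 60; 0.17 -0.1 0 0.6 0 1 60; 0.17 -0.1 0 0.6 0 1 60; 0.17 -0.1 0 0.6 0 1 60")

```text
t: 8.1
eef_pos: [489.8, 209.2, 504.0]
tool_rot: [-1.75, 2.422, 0.432]
ft_force: [-0.7, 0.1, 0.2]
opening: 60.2
grasp_force: 0.0
```

Call:
play_rows(plan="0.1 -0.05 0 0.2 0 1 60; 0.17 -0.1 0 0.6 0 1 60; 0.17 -0.1 0 0.6 0 1 60; 0.17 -0.1 0 0.6 0 1 60; 0.17 -0.1 0 0.6 0 1 60; 0.17 -0.1 0 0.6 0 1 60; 0.17 -0.1 0 0.6 0 1 60; 0.17 -0.1 0 0.6 0 1 60")

```text
t: 9.1
eef_pos: [557.7, 169.3, 504.2]
tool_rot: [-2.183, 1.774, 0.795]
ft_force: [-1.2, 0.0, 0.3]
opening: 60.1
grasp_force: 0.0
```

```bash
python3 - <<'E'
from h import *
plan([516.5,246,220],tool(133,40,-1),50)
E
```

```text
t9.1 shift [ 0.1766 -0.1079 -0.3667] turn [0.693 0.003 0.932] grasp now [513.4 249.3 368.1] q [ 0.4   0.3   0.29 -0.59 -1.62 -0.21] F [-1.2  0.   0.3] open 60.1 0.0
```

Call:
play_rows(plan="0.08 -0.05 -0.1 0.2 0 0.3 50; 0.19 -0.12 -0.25 0.69 0 0.93 50; 0.19 -0.12 -0.35 0.69 0 0.93 50; 0.19 -0.12 -0.4 0.69 0 0.93 50; 0.19 -0.12 -0.4 0.69 0 0.93 50; 0.19 -0.12 -0.4 0.69 0 0.93 50; 0.19 -0.12 -0.4 0.69 0 0.93 50; 0.19 -0.12 -0.4 0.69 0 0.93 50")

```text
t: 10.1
eef_pos: [633.8, 121.2, 345.7]
tool_rot: [-2.364, 1.028, 1.097]
ft_force: [-0.4, 0.8, 0.8]
opening: 49.9
grasp_force: 0.0
```

```bash
python3 - <<'E'
from h import *
plan([516.5,246,170],tool(133,40,-1),0)
o=shots("1");a=o["scene"][90:240,300:470,::-1];b=o["top"][140:265,90:240,::-1]
cv2.imwrite("pics/c3.png",np.hstack([cv2.resize(a,(400,353)),cv2.resize(b,(400,353))]))
E
```

```text
t10.1 shift [-0.0791  0.0824 -0.1756] turn [0.001 0.008 0.003] grasp now [548.7 213.1 239.9] q [ 0.24  0.58  0.33 -0.75 -1.77  0.53] F [-0.4  0.8  0.8] open 49.9 0.0
```

View pics/c3.png

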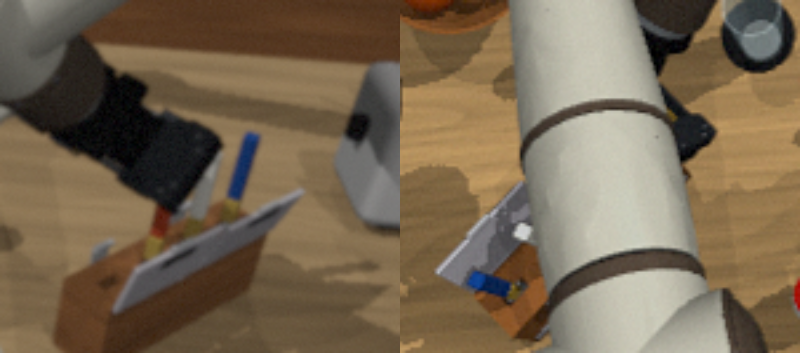

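Call:
play_rows(plan="-0.01 0.01 -0.03 0 0 0 50; -0.03 0.03 -0.08 0 0.01 0 50; -0.05 0.05 -0.12 0 0.01 0 50; -0.07 0.07 -0.16 0 0.01 0 50; -0.079 0.082 -0.176 0 0.01 0 50; -0.079 0.082 -0.176 0 0.01 0 50; -0.079 0.082 -0.176 0 0.01 0 50; -0.079 0.082 -0.176 0 0.01 0 50")

```text
t: 11.2
eef_pos: [602.8, 153.5, 274.3]
tool_rot: [-2.362, 1.031, 1.104]
ft_force: [-0.1, -0.0, 0.3]
opening: 50.0
grasp_force: 0.0
```

```bash
python3 - <<'E'
from h import *
plan([516.5,246,170],tool(133,40,-1),0)
E
```

```text
t11.2 shift [-0.0014  0.0016  0.0028] turn [ 0.001 -0.005  0.004] grasp now [517.  245.5 169. ] q [ 0.3   0.61  0.19 -0.76 -1.62  0.6 ] F [-0.1 -0.   0.3] open 50.0 0.0
```

Call:
play_rows(plan="0 0 0 0 0 0 40; 0 0 0 0 0 0 30; 0 0 0 0 0 0 24; 0 0 0 0 0 0 18; 0 0 0 0 0 0 10; 0 0 0 0 0 0 5; 0 0 0 0 0 0 5; 0 0 0 0 0 0 5")

```text
t: 12.2
eef_pos: [602.4, 153.8, 273.6]
tool_rot: [-2.362, 1.031, 1.106]
ft_force: [0.5, -0.4, 0.7]
opening: 17.8
grasp_force: 30.0
```

```bash
python3 - <<'E'
from h import *
plan([516.5,246,170],tool(133,40,-1),0)
E
```

```text
t12.2 shift [-0.0006  0.0008  0.0046] turn [ 0.002 -0.008  0.003] grasp now [516.5 245.7 168.4] q [ 0.3   0.61  0.19 -0.76 -1.62  0.6 ] F [ 0.5 -0.4  0.7] open 17.8 30.0
```

Call:
play_rows(plan="0 0 0.03 0 0 0 5; 0 0 0.07 0 0 0 5; 0 0 0.12 0 0 0 5; 0 0 0.17 0 0 0 5; 0 0 0.22 0 0 0 5; 0 0 0.27 0 0 0 5; 0 0 0.32 0 0 0 5; 0 0 0.34 0 0 0 5")

```text
t: 13.2
eef_pos: [602.4, 153.7, 411.6]
tool_rot: [-2.362, 1.03, 1.103]
ft_force: [-0.0, -0.1, -0.1]
opening: 17.7
grasp_force: 30.0
```

```bash
python3 - <<'E'
from h import *
plan([516.5,246,310],tool(133,40,-1),0)
o=shots("2");a=o["scene"][60:240,280:470,::-1]
cv2.imwrite("pics/c4.png",cv2.resize(a,(600,568)))
E
```

```text
t13.2 shift [-0.0006  0.001   0.0095] turn [ 0.001 -0.003  0.003] grasp now [516.8 245.7 306.3] q [ 0.29  0.48  0.34 -0.79 -1.82  0.41] F [-0.  -0.1 -0.1] open 17.7 30.0
```

View pics/c4.png

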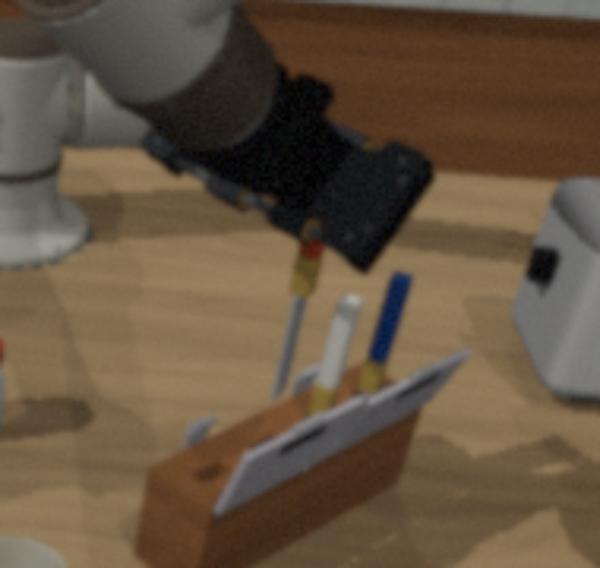

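```bash
cat >> h.py <<'E'
def place(bal,az,off,z,pitch=50):  # az: where the tool (and blade) points
    a=np.radians(az);f=np.array([np.cos(a),np.sin(a),0]);return [*(np.array(bal)-off*f[:2]),z],tool(az,pitch,1)
def rests(o,show=True):
    r={}
    for n in("top","scene"):
        H=cv2.cvtColor(o[n],cv2.COLOR_RGB2HSV).astype(int)
        for col in("red","blue","white"):
            m={"red":((H[...,0]<10)|(H[...,0]>172))&(H[...,1]>150)&(H[...,2]>50),"blue":(abs(H[...,0]-115)<14)&(H[...,1]>120),"white":(H[...,1]<50)&(H[...,2]>90)}[col].astype(np.uint8)
            k,l,st,c=cv2.connectedComponentsWithStats(m)
            for i in range(1,k):
                p=onz(n,c[i],26 if n=="top" else 18)
                if 120<st[i,4]<480 and 480<p[0]<700 and -400<p[1]<80:
                    w=np.array([onz(n,q[::-1],26 if n=="top" else 18)[:2] for q in np.argwhere(l==i)],np.float32);R=cv2.minAreaRect(w)
                    if show:print(n,col,st[i,4],w.mean(0).round(1),np.round(R[1],0),round(R[2],1))
E
python3 - <<'E'
from h import *
rests({n:cv2.imread(f"pics/{n}2.png")[:,:,::-1].copy() for n in("scene","top")})
g,R=place((569.5,-158),136,53,130);print(g);plan(g,R)
E
```

```text
top red 248 [ 568.8 -156.9] [61. 47.] 46.0
top blue 242 [608.9 -41. ] [61. 47.] 54.9
top white 252 [ 528.1 -251.8] [61. 47.] 48.0
scene red 403 [ 571.3 -159.5] [87. 58.] 45.9
scene blue 400 [611.9 -43.1] [73. 60.] 56.7
scene white 406 [ 528.8 -253.5] [94. 61.] 50.2
[np.float64(607.6250094179485), np.float64(-194.81689363432685), 130]
t13.3 shift [ 0.2026 -1.0543 -0.3877] turn [-3.077  3.131 -4.384] grasp now [516.7 245.7 305.4] q [ 0.29  0.48  0.34 -0.79 -1.82  0.41] F [-0.2  0.2 -1.7] open 17.4 30.0
```

Call:
play_rows(plan="0.01 -0.02 0.02 -0.08 0.08 -0.11 5; 0.01 -0.04 0.03 -0.16 0.16 -0.22 5; 0.02 -0.07 0.04 -0.23 0.23 -0.33 5; 0.02 -0.1 0.05 -0.31 0.31 -0.44 5; 0.03 -0.13 0.05 -0.39 0.39 -0.55 5; 0.03 -0.16 0.05 -0.46 0.47 -0.66 5; 0.04 -0.19 0.05 -0.54 0.55 -0.77 5; 0.04 -0.22 0.05 -0.62 0.63 -0.88 5")

```text
t: 14.3
eef_pos: [618.6, 65.4, 428.1]
tool_rot: [-2.045, 1.85, 1.235]
ft_force: [-0.7, -0.7, -0.6]
opening: 18.1
grasp_force: 30.0
```

Call:
play_rows(plan="0.01 -0.03 0 -0.08 0.08 -0.11 5; 0.01 -0.06 0 -0.16 0.16 -0.22 5; 0.02 -0.09 0 -0.23 0.23 -0.33 5; 0.02 -0.12 0 -0.31 0.31 -0.44 5; 0.03 -0.15 0 -0.39 0.39 -0.55 5; 0.03 -0.18 0 -0.46 0.47 -0.66 5; 0.04 -0.2 0 -0.54 0.55 -0.77 5; 0.04 -0.22 0 -0.62 0.63 -0.88 5")

```text
t: 15.3
eef_pos: [634.7, -22.5, 428.1]
tool_rot: [1.389, -2.43, -1.176]
ft_force: [-0.6, 0.1, -0.8]
opening: 17.9
grasp_force: 30.0
```

Call:
play_rows(plan="0.01 -0.03 0 -0.08 0.08 -0.11 5; 0.01 -0.06 0 -0.16 0.16 -0.22 5; 0.02 -0.09 0 -0.23 0.23 -0.33 5; 0.02 -0.12 0 -0.31 0.31 -0.44 5; 0.03 -0.15 0 -0.39 0.39 -0.55 5; 0.03 -0.18 0 -0.46 0.47 -0.66 5; 0.04 -0.2 0 -0.54 0.55 -0.77 5; 0.04 -0.22 0 -0.62 0.63 -0.88 5")

```text
t: 16.3
eef_pos: [650.7, -110.5, 428.0]
tool_rot: [0.554, -2.6, -0.937]
ft_force: [-0.7, -0.2, -1.5]
opening: 17.7
grasp_force: 30.0
```

```bash
python3 - <<'E'
from h import *
g,R=place((569.5,-158),136,53,130);plan(g,R)
E
```

```text
t16.3 shift [ 0.0818 -0.3938 -0.4308] turn [-1.225  1.232 -1.731] grasp now [581.9 -22.8 307.8] q [-0.06  0.56  0.48 -0.59 -1.98 -1.19] F [-0.7 -0.2 -1.5] open 17.7 30.0
```

Call:
play_rows(plan="0.01 -0.03 -0.01 -0.08 0.08 -0.11 5; 0.01 -0.06 -0.03 -0.16 0.16 -0.22 5; 0.02 -0.09 -0.05 -0.23 0.23 -0.33 5; 0.02 -0.12 -0.08 -0.31 0.31 -0.44 5; 0.03 -0.15 -0.11 -0.39 0.39 -0.55 5; 0.03 -0.18 -0.14 -0.46 0.47 -0.66 5; 0.04 -0.2 -0.17 -0.54 0.55 -0.77 5; 0.04 -0.22 -0.2 -0.62 0.63 -0.88 5")

```text
t: 17.3
eef_pos: [666.6, -198.5, 347.5]
tool_rot: [-0.237, -2.538, -0.647]
ft_force: [0.1, -0.2, -0.2]
opening: 18.2
grasp_force: 30.0
```

Call:
play_rows(plan="0.01 -0.02 -0.01 -0.08 0.08 -0.11 5; 0.01 -0.05 -0.03 -0.16 0.16 -0.22 5; 0.02 -0.08 -0.06 -0.23 0.23 -0.33 5; 0.02 -0.1 -0.09 -0.31 0.31 -0.44 5; 0.03 -0.12 -0.12 -0.39 0.39 -0.55 5; 0.03 -0.14 -0.15 -0.46 0.47 -0.66 5; 0.04 -0.16 -0.18 -0.54 0.55 -0.77 5; 0.04 -0.17 -0.2 -0.6 0.6 -0.85 5")

```text
t: 18.3
eef_pos: [682.3, -266.6, 266.9]
tool_rot: [-0.924, -2.293, -0.34]
ft_force: [-0.1, -0.0, -0.5]
opening: 15.5
grasp_force: 30.0
```

```bash
python3 - <<'E'
from h import *
g,R=place((569.5,-158),136,53,85);plan(g,R)
o=shots("3");rests(o);a=o["scene"][150:270,120:280,::-1];b=o["top"][150:260,240:360,::-1]
cv2.imwrite("pics/c5.png",np.hstack([cv2.resize(a,(400,300)),cv2.resize(b,(400,300))]))
E
```

```text
t18.3 shift [ 0.0028 -0.0037 -0.1406] turn [-0.005  0.001 -0.003] grasp now [ 606.5 -193.1  141.4] q [-0.22  0.81  0.49 -0.36 -1.85 -2.11] F [-0.1 -0.  -0.5] open 15.5 30.0
top blue 171 [614.3 -40.2] [56. 40.] 54.9
scene red 401 [ 571.6 -160. ] [87. 56.] 45.9
scene blue 400 [611.9 -43. ] [74. 60.] 55.4
scene white 201 [ 546.6 -250.5] [87. 58.] 77.5
```

View pics/c5.png

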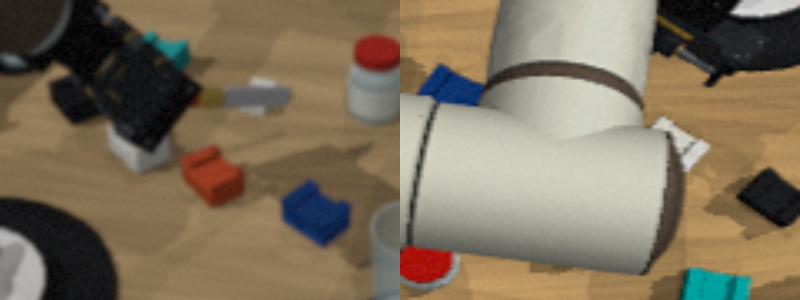

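```bash
python3 - <<'E'
from h import *
s=bot.observe();R0=Ro.from_rotvec(s["tool_rot"]).as_matrix();g=np.array(s["eef_pos"])+164*R0[:,2]
print(g.round(1),s["opening"],s["t"])
a=np.radians(136);f=np.array([np.cos(a),np.sin(a),0])
for d in(161,69,39):print(d,proj("scene",g+f*d).round(1))
b=cv2.imread("pics/scene3.png");cv2.imwrite("pics/c6.png",cv2.resize(b[170:205,190:246],None,fx=12,fy=12,interpolation=cv2.INTER_CUBIC))
E
```

```text
[ 606.1 -192.9  141.1] 15.952414275345873 18.4
161 [238.9 167.3]
69 [209.4 179.2]
39 [199.1 183.3]
```

View pics/c6.png

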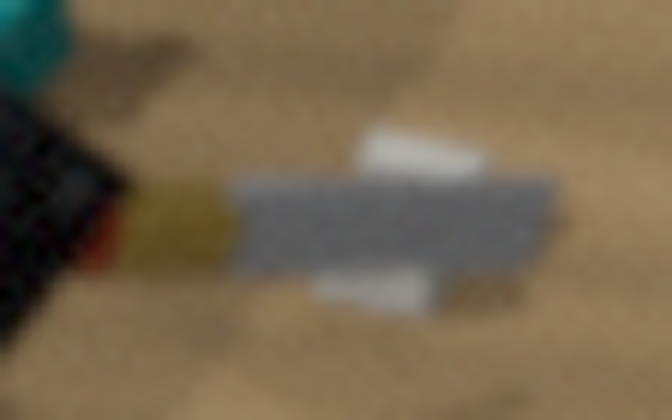

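```bash
cat >> h.py <<'E'
def inplane(az,pix):   # scene pixels -> (along tool azimuth, up) from grasp point, in the vertical plane through it
    s=bot.observe();R0=Ro.from_rotvec(s["tool_rot"]).as_matrix();g=np.array(s["eef_pos"])+164*R0[:,2]
    a=np.radians(az);f=np.array([np.cos(a),np.sin(a),0]);n=np.array([-f[1],f[0],0])
    o=[]
    for p in pix:
        c,d=ray("scene",p);X=c+d*((g-c)@n)/(d@n)-g;o.append([X@f,X[2]])
    return np.array(o)
E
python3 - <<'E'
from h import *
o=inplane(136,[(235.8,189),(209.8,188.8),(200.3,188.5)]);print(o.round(1))
d=o[0]-o[1];print("len",np.linalg.norm(d),"angle",np.degrees(np.arctan2(d[1],d[0])))
E
```

```text
[[150.9 -65.9]
 [ 68.9 -29.7]
 [ 41.3 -16.8]]
len 89.71672821580712 angle -23.836818733199376
```

```bash
cat > t.py <<'E'
from kin import *
from h import place,plan,bot
q=np.array(bot.observe()["qpos"]);p,R=fk(V,q);s=bot.observe();print(p-s["eef_pos"])
for pt in(26,30,38):
    for z in(85,32):
        g,R=place((569.5,-158),136,58,z,pt);A=ik(np.array(g)-164*R[:,2],R,q0=q);print(pt,z,[a.round(2) for a in A])
g,R=place((569.5,-158),136,58,85,26.5);plan(g,R)
E
python3 t.py
```

```text
[-1.48235516 10.15085689  0.75790492]
26 85 [array([-0.3 ,  1.1 ,  0.79, -0.55, -2.25, -2.15])]
26 32 [array([-0.3 ,  1.16,  0.79, -0.52, -2.2 , -2.12])]
30 85 [array([-0.29,  1.07,  0.75, -0.5 , -2.18, -2.13])]
30 32 [array([-0.29,  1.12,  0.74, -0.49, -2.12, -2.09])]
38 85 [array([-0.27,  0.99,  0.65, -0.43, -2.03, -2.09])]
38 32 [array([-0.27,  1.05,  0.64, -0.42, -1.97, -2.06])]
t18.4 shift [ 0.0868 -0.0845 -0.2707] turn [ 0.561  0.591 -0.004] grasp now [ 606.1 -192.9  141.1] q [-0.22  0.81  0.49 -0.36 -1.85 -2.1 ] F [-0.9 -0.1 -0.9] open 16.0 30.0
```

Call:
play_rows(plan="0.01 -0.01 -0.03 0.07 0.07 0 5; 0.02 -0.02 -0.05 0.14 0.15 0 5; 0.03 -0.03 -0.08 0.21 0.22 0 5; 0.04 -0.04 -0.12 0.28 0.3 0 5; 0.05 -0.05 -0.15 0.35 0.37 0 5; 0.06 -0.06 -0.19 0.42 0.44 0 5; 0.07 -0.07 -0.22 0.48 0.51 0 5; 0.085 -0.083 -0.25 0.53 0.56 0 5")

```text
t: 19.4
eef_pos: [716.6, -299.3, 168.8]
tool_rot: [-0.779, -1.941, -0.473]
ft_force: [0.2, -0.2, -0.6]
opening: 15.7
grasp_force: 30.0
```

```bash
python3 - <<'E'
from h import *
g,R=place((569.5,-158),136,58,60,28);plan(g,R)
o=shots("4");rests(o);b=o["scene"][:,:,::-1]
cv2.imwrite("pics/c7.png",cv2.resize(b[150:250,130:280],None,fx=5.3,fy=5.3,interpolation=cv2.INTER_CUBIC))
E
```

```text
t19.4 shift [-0.003   0.0009 -0.0795] turn [-0.006  0.001 -0.006] grasp now [ 612.2 -198.7   92. ] q [-0.28  1.06  0.75 -0.54 -2.21 -2.15] F [ 0.2 -0.2 -0.6] open 15.7 30.0
scene red 389 [ 572.5 -158.9] [85. 56.] 45.9
scene blue 403 [611.7 -43.3] [75. 60.] 56.7
```

View pics/c7.png

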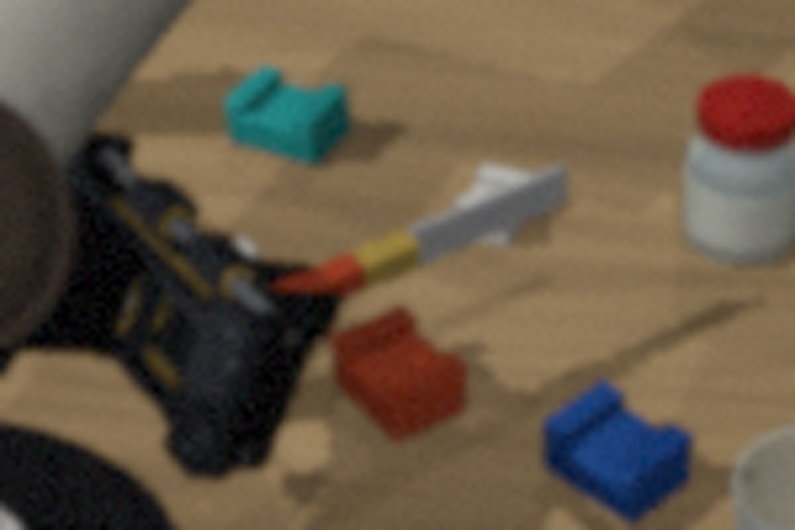

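```bash
python3 - <<'E'
from h import *
o=inplane(136,[(237,184.9),(208.3,196.2),(198.3,200.6)]);print(o.round(1))
d=o[0]-o[1];print("len",np.linalg.norm(d),"angle",np.degrees(np.arctan2(d[1],d[0])))
E
```

```text
[[ 1.635e+02 -3.100e+00]
 [ 7.180e+01  1.000e-01]
 [ 4.160e+01 -3.000e-01]]
len 91.75131272611259 angle -2.0225556725748555
```

Call:
play_rows(plan="-0.005 0.005 -0.02 0.02 0.02 0 5; -0.005 0.005 -0.05 0.04 0.04 0 5; -0.005 0.005 -0.08 0.04 0.04 0 5; -0.005 0.005 -0.1 0.04 0.04 0 5; -0.005 0.005 -0.12 0.04 0.04 0 5; -0.005 0.005 -0.13 0.04 0.04 0 5; -0.005 0.005 -0.137 0.04 0.04 0 5; -0.005 0.005 -0.14 0.04 0.04 0 5")

```text
t: 20.5
eef_pos: [714.5, -297.5, 113.7]
tool_rot: [-0.77, -1.917, -0.481]
ft_force: [0.1, -0.8, -0.5]
opening: 15.6
grasp_force: 30.0
```

```bash
python3 - <<'E'
from h import *
g,R=place((570,-158.2),136,55.6,32,26);plan(g,R)
E
```

```text
t20.5 shift [ 0.0039 -0.0043 -0.0245] turn [ 0.006  0.014 -0.004] grasp now [ 608.7 -195.6   40.7] q [-0.28  1.12  0.73 -0.53 -2.17 -2.11] F [ 0.1 -0.8 -0.5] open 15.6 30.0
```

Call:
play_rows(plan="0.002 -0.002 -0.005 0 0 0 5; 0.004 -0.004 -0.008 0 0 0 5; 0.004 -0.004 -0.011 0 0 0 5; 0.004 -0.004 -0.014 0 0 0 5; 0.004 -0.004 -0.017 0 0 0 5; 0.004 -0.004 -0.02 0 0 0 5; 0.004 -0.004 -0.02 0 0 0 5; 0.004 -0.004 -0.02 0 0 0 5")

```text
t: 21.5
eef_pos: [716.2, -299.0, 107.7]
tool_rot: [-0.768, -1.917, -0.481]
ft_force: [2.1, 0.4, 6.1]
opening: 15.4
grasp_force: 30.0
```

```bash
python3 - <<'E'
from h import *
g,R=place((570,-158.2),136,55.6,32,26);plan(g,R)
o=shots("5");b=o["scene"][:,:,::-1]
cv2.imwrite("pics/c8.png",cv2.resize(b[150:250,130:280],None,fx=5.3,fy=5.3,interpolation=cv2.INTER_CUBIC))
E
```

```text
t21.5 shift [-0.0004 -0.0006 -0.0094] turn [ 0.003  0.014 -0.008] grasp now [ 610.3 -197.1   34.9] q [-0.28  1.13  0.74 -0.53 -2.17 -2.11] F [2.1 0.4 6.1] open 15.4 30.0
```

View pics/c8.png

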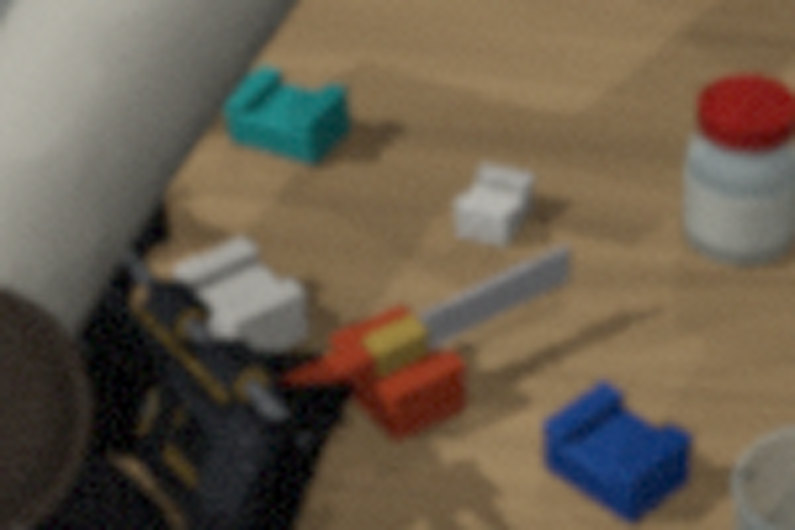

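Call:
play_rows(plan="0 0 0 0 0 0 18; 0 0 0 0 0 0 20; 0 0 0 0 0 0 24; 0 0 0 0 0 0 30; 0 0 0 0 0 0 34; 0 0 0 0 0 0 36; 0 0 0 0 0 0 36; 0 0 0 0 0 0 36")

```text
t: 22.6
eef_pos: [716.0, -299.1, 105.6]
tool_rot: [-0.77, -1.917, -0.481]
ft_force: [0.1, -0.8, 0.4]
opening: 35.6
grasp_force: 0.0
```

Call:
play_rows(plan="0.02 -0.02 0.02 0 0 0 36; 0.04 -0.04 0.04 0 0 0 36; 0.06 -0.06 0.06 0 0 0 36; 0.09 -0.09 0.1 0 0 0 36; 0.11 -0.11 0.15 0 0 0 36; 0.12 -0.12 0.25 0 0 0 36; 0.12 -0.12 0.35 0 0 0 36; 0.12 -0.12 0.4 0 0 0 36")

```text
t: 23.6
eef_pos: [763.9, -347.4, 269.4]
tool_rot: [-0.771, -1.922, -0.481]
ft_force: [0.8, -1.0, 0.7]
opening: 35.5
grasp_force: 0.0
```

```bash
python3 - <<'E'
from h import *
plan([473.7,292.6,240],tool(133,40,-1),40)
o=shots("6");b=o["scene"][:,:,::-1];rests(o)
cv2.imwrite("pics/c9.png",cv2.resize(b[150:250,130:280],None,fx=5.3,fy=5.3,interpolation=cv2.INTER_CUBIC))
E
```

```text
t23.6 shift [-0.4591  1.3143  0.2544] turn [ 3.64  -3.706  3.415] grasp now [ 658.5 -245.6  195.8] q [-0.34  1.12  1.19 -0.75 -2.57 -2.44] F [ 0.8 -1.   0.7] open 35.5 0.0
scene red 450 [ 588.3 -174.9] [ 87. 122.] 49.2
scene blue 403 [612. -43.] [74. 60.] 56.7
scene white 411 [ 529.1 -253.2] [94. 62.] 47.8
scene white 177 [ 494.6 -123.2] [ 26. 106.] 52.5
```

View pics/c9.png

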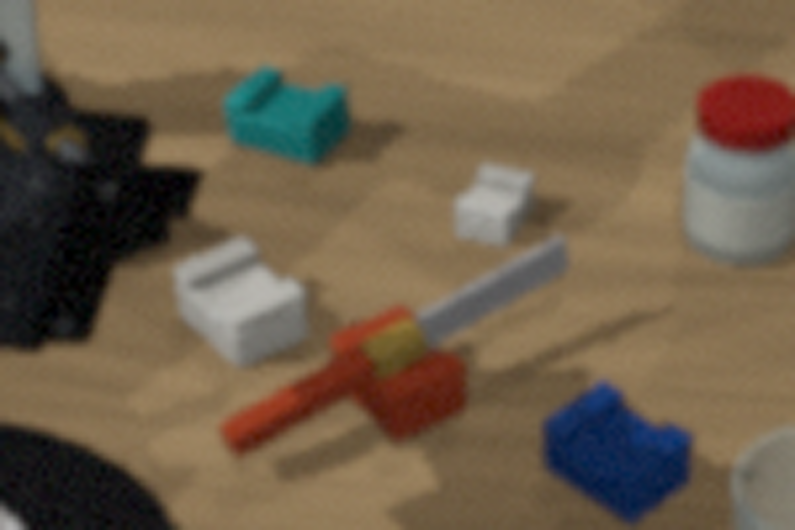

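Call:
play_rows(plan="-0.02 0.03 0.08 0.11 -0.11 0.1 50; -0.03 0.07 0.16 0.22 -0.23 0.21 50; -0.05 0.11 0.24 0.34 -0.35 0.32 50; -0.06 0.15 0.28 0.45 -0.46 0.43 50; -0.07 0.2 0.28 0.57 -0.58 0.53 50; -0.09 0.25 0.28 0.68 -0.69 0.64 50; -0.1 0.3 0.28 0.8 -0.81 0.75 50; -0.11 0.33 0.28 0.91 -0.93 0.85 50")

```text
t: 24.7
eef_pos: [720.0, -213.7, 375.8]
tool_rot: [0.063, -2.195, -0.839]
ft_force: [-0.7, -0.1, 0.3]
opening: 50.1
grasp_force: 0.0
```

Call:
play_rows(plan="-0.02 0.03 0 0.11 -0.11 0.1 50; -0.03 0.07 0 0.22 -0.23 0.21 50; -0.05 0.11 0 0.34 -0.35 0.32 50; -0.06 0.15 0 0.45 -0.46 0.43 50; -0.07 0.2 0 0.57 -0.58 0.53 50; -0.09 0.25 0 0.68 -0.69 0.64 50; -0.1 0.3 0 0.8 -0.81 0.75 50; -0.11 0.33 0 0.91 -0.93 0.85 50")

```text
t: 25.7
eef_pos: [675.8, -81.9, 375.9]
tool_rot: [0.997, -2.226, -1.135]
ft_force: [0.6, -0.1, 0.7]
opening: 49.9
grasp_force: 0.0
```

Call:
play_rows(plan="-0.02 0.03 0 0.11 -0.11 0.1 50; -0.03 0.07 0 0.22 -0.23 0.21 50; -0.05 0.11 0 0.34 -0.35 0.32 50; -0.06 0.15 0 0.45 -0.46 0.43 50; -0.07 0.2 0 0.57 -0.58 0.53 50; -0.09 0.25 0 0.68 -0.69 0.64 50; -0.1 0.3 0 0.8 -0.81 0.75 50; -0.11 0.33 0 0.91 -0.93 0.85 50")

```text
t: 26.7
eef_pos: [631.6, 50.0, 376.0]
tool_rot: [1.986, -1.946, -1.332]
ft_force: [-0.4, 0.1, 0.2]
opening: 49.9
grasp_force: 0.0
```

```bash
python3 - <<'E'
from h import *
plan([473.7,292.6,170],tool(133,40,-1),60)
a=np.radians(136);f=np.array([np.cos(a),np.sin(a),0]);n=np.array([-f[1],f[0],0]);g=np.array([570,-158.2,32])
for p in[(173.8,232.5),(237,198.3),(203.4,214.5)]:
    c,d=ray("scene",p);X=c+d*((g-c)@n)/(d@n)-g;print(round(X@f,1),round(X[2]+32,1))
E
```

```text
t26.7 shift [-0.1022  0.2928 -0.155 ] turn [ 0.908 -0.928  0.852] grasp now [534.4 133.2 273.4] q [ 0.16  0.56  0.36 -0.69 -1.95 -0.2 ] F [-0.4  0.1  0.2] open 49.9 0.0
-93.9 23.3
105.0 41.6
-4.6 38.1
```

Call:
play_rows(plan="-0.02 0.04 0 0.11 -0.11 0.1 50; -0.03 0.08 0 0.22 -0.23 0.21 50; -0.04 0.12 0 0.34 -0.35 0.32 50; -0.05 0.16 0 0.45 -0.46 0.43 50; -0.07 0.2 0 0.57 -0.58 0.53 50; -0.08 0.24 0 0.68 -0.69 0.64 50; -0.09 0.28 -0.05 0.8 -0.81 0.75 50; -0.1 0.29 -0.12 0.91 -0.93 0.85 50")

```text
t: 27.7
eef_pos: [591.5, 165.8, 328.5]
tool_rot: [-2.361, 1.025, 1.099]
ft_force: [-0.2, -0.6, 0.8]
opening: 50.1
grasp_force: 0.0
```

```bash
python3 - <<'E'
from h import *
plan([473.7,292.6,171],tool(133,40,-1),0)
E
```

```text
t27.7 shift [-0.0803  0.0872 -0.1301] turn [-0.006  0.005  0.002] grasp now [506.2 258.1 223.1] q [ 0.32  0.53  0.22 -0.78 -1.67  0.52] F [-0.2 -0.6  0.8] open 50.1 0.0
```

Call:
play_rows(plan="-0.01 0.01 -0.02 0 0 0 50; -0.03 0.03 -0.05 0 0 0 50; -0.05 0.05 -0.08 0 0 0 50; -0.07 0.07 -0.11 0 0 0 50; -0.08 0.087 -0.13 0 0 0 50; -0.08 0.087 -0.13 0 0 0 50; -0.08 0.087 -0.13 0 0 0 50; -0.08 0.087 -0.13 0 0 0 50")

```text
t: 28.7
eef_pos: [560.4, 199.5, 278.1]
tool_rot: [-2.359, 1.031, 1.099]
ft_force: [0.3, -0.4, 0.0]
opening: 49.9
grasp_force: 0.0
```

```bash
python3 - <<'E'
from h import *
plan([473.7,292.6,171],tool(133,40,-1),0)
a,b=onz("top",(179.6,212.3),104),onz("top",(148,244.5),104);d=b-a;print(a,b,np.linalg.norm(d),np.degrees(np.arctan2(d[1],d[0])))
E
```

```text
t28.7 shift [-0.0024  0.003  -0.0042] turn [-0.003  0.002  0.009] grasp now [475.2 292.  172.7] q [ 0.38  0.55  0.11 -0.8  -1.54  0.57] F [ 0.3 -0.4  0. ] open 49.9 0.0
[513.96884935 195.46683998 104.        ] [422.53467216 291.73382351 104.        ] 132.76874962764018 133.52511171832154
```

Call:
play_rows(plan="-0.002 0.003 -0.004 0 0 0.02 40; -0.002 0.003 -0.004 0 0 0.02 30; -0.002 0.003 -0.004 0 0 0.02 24; -0.002 0.003 -0.004 0 0 0.02 18; -0.002 0.003 -0.004 0 0 0.02 10; -0.002 0.003 -0.004 0 0 0.02 5; -0.002 0.003 -0.004 0 0 0.02 5; -0.002 0.003 -0.004 0 0 0.02 5")

```text
t: 29.7
eef_pos: [559.2, 201.0, 276.0]
tool_rot: [-2.367, 1.02, 1.105]
ft_force: [-0.7, -0.3, 0.1]
opening: 17.5
grasp_force: 30.1
```

```bash
python3 - <<'E'
from h import *
plan([473.7,292.6,171],tool(133,40,-1),0)
E
```

```text
t29.7 shift [ 0.0005 -0.0006  0.001 ] turn [-0.003 -0.    -0.012] grasp now [473.  292.5 170.7] q [ 0.38  0.55  0.11 -0.8  -1.54  0.57] F [-0.7 -0.3  0.1] open 17.5 30.1
```

Call:
play_rows(plan="0 0 0.03 0 0 0 5; 0 0 0.07 0 0 0 5; 0 0 0.12 0 0 0 5; 0 0 0.17 0 0 0 5; 0 0 0.22 0 0 0 5; 0 0 0.27 0 0 0 5; 0 0 0.32 0 0 0 5; 0 0 0.34 0 0 0 5")

```text
t: 30.7
eef_pos: [559.3, 200.9, 414.0]
tool_rot: [-2.367, 1.019, 1.102]
ft_force: [0.2, -0.4, -0.2]
opening: 17.6
grasp_force: 29.9
```

```bash
python3 - <<'E'
from h import *
g,R=place((528.3,-252.5),138,54,130);plan(g,R)
o=shots("7");rests(o)
E
```

```text
t30.7 shift [ 0.2188 -1.4002 -0.3958] turn [-3.118  3.057 -4.363] grasp now [473.3 292.5 308.5] q [ 0.38  0.42  0.26 -0.81 -1.74  0.37] F [ 0.2 -0.4 -0.2] open 17.6 29.9
top blue 241 [608.9 -41. ] [61. 47.] 54.9
top white 254 [ 527.9 -251.7] [61. 48.] 46.6
scene red 463 [ 587.5 -174.5] [ 87. 123.] 49.7
scene blue 398 [612.1 -43. ] [74. 59.] 55.4
scene white 407 [ 528.7 -253.4] [94. 61.] 50.2
scene white 148 [ 494.  -123.3] [ 26. 104.] 53.2
```

Call:
play_rows(plan="0.01 -0.02 0.02 -0.08 0.08 -0.11 5; 0.01 -0.05 0.03 -0.16 0.15 -0.22 5; 0.02 -0.08 0.04 -0.23 0.23 -0.33 5; 0.02 -0.12 0.05 -0.31 0.3 -0.44 5; 0.03 -0.16 0.05 -0.39 0.38 -0.55 5; 0.03 -0.2 0.05 -0.47 0.46 -0.66 5; 0.04 -0.24 0.05 -0.55 0.54 -0.77 5; 0.04 -0.28 0.05 -0.62 0.61 -0.87 5")

```text
t: 31.8
eef_pos: [575.4, 88.5, 430.6]
tool_rot: [-2.064, 1.831, 1.225]
ft_force: [0.2, -0.0, -0.6]
opening: 17.7
grasp_force: 30.0
```

Call:
play_rows(plan="0.01 -0.04 0 -0.08 0.08 -0.11 5; 0.01 -0.08 0 -0.16 0.15 -0.22 5; 0.02 -0.12 0 -0.23 0.23 -0.33 5; 0.02 -0.16 0 -0.31 0.3 -0.44 5; 0.03 -0.2 0 -0.39 0.38 -0.55 5; 0.03 -0.24 0 -0.47 0.46 -0.66 5; 0.04 -0.28 0 -0.55 0.54 -0.77 5; 0.04 -0.3 0 -0.62 0.61 -0.87 5")

```text
t: 32.8
eef_pos: [591.5, -31.7, 430.5]
tool_rot: [1.429, -2.418, -1.166]
ft_force: [0.7, -0.4, -1.1]
opening: 17.7
grasp_force: 30.1
```

Call:
play_rows(plan="0.01 -0.04 0 -0.08 0.08 -0.11 5; 0.01 -0.08 0 -0.16 0.15 -0.22 5; 0.02 -0.12 0 -0.23 0.23 -0.33 5; 0.02 -0.16 0 -0.31 0.3 -0.44 5; 0.03 -0.2 0 -0.39 0.38 -0.55 5; 0.03 -0.24 0 -0.47 0.46 -0.66 5; 0.04 -0.28 0 -0.55 0.54 -0.77 5; 0.04 -0.3 0 -0.62 0.61 -0.87 5")

```text
t: 33.8
eef_pos: [607.5, -151.8, 430.3]
tool_rot: [0.608, -2.599, -0.93]
ft_force: [-0.7, 0.6, -0.9]
opening: 17.6
grasp_force: 30.1
```

Call:
play_rows(plan="0.01 -0.04 0 -0.08 0.08 -0.11 5; 0.01 -0.08 0 -0.16 0.15 -0.22 5; 0.02 -0.12 0 -0.23 0.23 -0.33 5; 0.02 -0.16 -0.02 -0.31 0.3 -0.44 5; 0.03 -0.2 -0.04 -0.39 0.38 -0.55 5; 0.03 -0.24 -0.06 -0.47 0.46 -0.66 5; 0.04 -0.28 -0.08 -0.55 0.54 -0.77 5; 0.04 -0.3 -0.1 -0.62 0.61 -0.87 5")

```text
t: 34.8
eef_pos: [623.5, -271.8, 389.8]
tool_rot: [-0.175, -2.552, -0.644]
ft_force: [-0.5, 0.4, -1.2]
opening: 17.6
grasp_force: 30.1
```

```bash
python3 - <<'E'
from h import *
g,R=place((528.3,-252.5),137.5,55.7,110);plan(g,R)
E
```

```text
t34.8 shift [ 0.059  -0.2239 -0.3854] turn [-0.632  0.622 -0.887] grasp now [ 551.9 -193.8  264.5] q [-0.26  0.63  0.46 -0.39 -1.99 -1.5 ] F [-0.5  0.4 -1.2] open 17.6 30.1
```

Call:
play_rows(plan="0.01 -0.03 -0.02 -0.08 0.08 -0.11 5; 0.02 -0.06 -0.06 -0.16 0.15 -0.22 5; 0.03 -0.09 -0.11 -0.23 0.23 -0.33 5; 0.03 -0.12 -0.17 -0.31 0.31 -0.44 5; 0.04 -0.15 -0.22 -0.4 0.39 -0.55 5; 0.05 -0.18 -0.28 -0.48 0.47 -0.66 5; 0.06 -0.21 -0.34 -0.56 0.55 -0.77 5; 0.06 -0.225 -0.38 -0.63 0.62 -0.89 5")

```text
t: 35.8
eef_pos: [647.0, -361.3, 236.3]
tool_rot: [-0.896, -2.302, -0.327]
ft_force: [0.4, 0.0, -0.6]
opening: 17.7
grasp_force: 30.1
```

```bash
python3 - <<'E'
from h import *
g,R=place((528.3,-252.5),137.5,55.7,50);plan(g,R)
o=shots("8");rests(o)
A=cv2.imread("pics/scene6.png").astype(int);B=o["scene"][:,:,::-1].astype(int)
m=(np.abs(A-B).max(2)>40)
s=bot.observe();R0=Ro.from_rotvec(s["tool_rot"]).as_matrix();gg=np.array(s["eef_pos"])+164*R0[:,2]
a=np.radians(137.5);f=np.array([np.cos(a),np.sin(a),0])
for d in(163.7,71.7,41.7):print(d,proj("scene",gg+f*d).round(1))
x0,y0=proj("scene",gg+f*163.7).astype(int)
for y in range(y0-12,y0+14):print(y,"".join("#" if v else "." for v in m[y,x0-45:x0+12]))
print(x0-45)
E
```

```text
t35.8 shift [ 0.0002 -0.     -0.1518] turn [-0.002 -0.002  0.001] grasp now [ 569.2 -290.   110.8] q [-0.34  0.86  0.48 -0.26 -1.84 -1.95] F [ 0.4  0.  -0.6] open 17.7 30.1
scene red 460 [ 588.2 -174.9] [ 86. 123.] 47.1
scene blue 403 [612.1 -43.1] [74. 60.] 55.4
scene white 394 [ 530.2 -252.9] [92. 59.] 48.0
scene white 148 [ 490.5 -121.6] [27. 99.] 52.4
163.7 [206.3 165.1]
71.7 [177.6 176.6]
41.7 [167.6 180.6]
153 .........................................................
154 .........................................................
155 .........................................................
156 .........................................................
157 .........................................................
158 .........................................................
159 .........................................................
160 .........................................................
161 .........................................................
162 .........................................................
163 .........................................................
16
[... 231 characters left out ...]
..............
168 .......................###########.......................
169 .....................#############.......................
170 ..................################.......................
171 ................###################......................
172 ...............####################......................
173 .............#####################.......................
174 ............#####################........................
175 ............###################..........................
176 ............################.............................
177 ......####.######.#######................................
178 .....#########.......##..................................
161
```

```bash
python3 - <<'E'
from h import *
A=cv2.imread("pics/scene6.png").astype(int);B=cv2.imread("pics/scene8.png").astype(int)
d=np.abs(A-B).max(2)
for y in range(156,196):print(y,"".join(".:+#"[min(3,v//18)] for v in d[y,150:225]))
print(B[170,165:212].tolist()[::3]);print(B[166,165:212].tolist()[::3])
E
```

```text
156 ..........................................:::::.:..::.::::.:::::...::.::.:.
157 ..........................................::..::::::....::.:::::.:::..:...:
158 .................................................:.::.:.::::.:.:.:.::.:::::
159 ...................................................:..:..:::..::..::.:::.::
160 ........................................................::..::::::::.::.::.
161 ....................................................::::::.:::.:::.::.::.:.
162 .................................................::::::::..:.::::........::
163 ...............................................:::::::::..................:
164 .............................................:::::::::::...................
165 ...........................................:::::::::::::...................
166 ........................................::++:::::::::::::..................
167 ....................................:+++####+::::::::++::......:...........
168 +:.....................:........::++########+::::::::::::.......:..........
169 #+:......................:...:::+############::::::::::.
[... 1898 characters left out ...]
.........................................
194 ......::+####++++++++::....................................................
195 .....:++#####+++++:::..::::................................................
[[63, 88, 106], [63, 88, 106], [72, 91, 99], [103, 104, 28], [79, 79, 42], [105, 105, 76], [104, 103, 95], [98, 95, 97], [102, 98, 101], [101, 100, 100], [100, 100, 99], [101, 102, 101], [93, 96, 102], [80, 102, 120], [75, 105, 125], [85, 117, 141]]
[[67, 94, 115], [65, 92, 112], [67, 93, 110], [89, 100, 78], [110, 113, 27], [78, 78, 18], [86, 90, 38], [102, 112, 88], [106, 121, 126], [116, 120, 116], [105, 106, 107], [101, 98, 100], [100, 98, 99], [99, 99, 99], [82, 105, 123], [80, 110, 132]]
```

Call:
play_rows(plan="0 0 -0.02 0 0 0 5; 0 0 -0.05 0 0 0 5; 0 0 -0.08 0 0 0 5; 0 0 -0.11 0 0 0 5; 0 0 -0.13 0 0 0 5; 0 0 -0.145 0 0 0 5; 0 0 -0.155 0 0 0 5; 0 0 -0.16 0 0 0 5")

```text
t: 36.9
eef_pos: [647.2, -361.1, 175.9]
tool_rot: [-0.893, -2.308, -0.327]
ft_force: [0.2, 1.1, -0.7]
opening: 18.0
grasp_force: 30.1
```

```bash
python3 - <<'E'
from h import *
g,R=place((528.3,-252.5),137.5,55.7,33);plan(g,R)
E
```

```text
t36.9 shift [-0.0004 -0.0006 -0.0433] turn [ 0.     0.008 -0.005] grasp now [ 569.8 -290.1   50. ] q [-0.34  0.92  0.44 -0.26 -1.74 -1.93] F [ 0.2  1.1 -0.7] open 18.0 30.1
```

Call:
play_rows(plan="0 0 -0.01 0 0 0 5; 0 0 -0.017 0 0 0 5; 0 0 -0.024 0 0 0 5; 0 0 -0.03 0 0 0 5; 0 0 -0.035 0 0 0 5; 0 0 -0.038 0 0 0 5; 0 0 -0.04 0 0 0 5; 0 0 -0.04 0 0 0 5")

```text
t: 37.9
eef_pos: [647.2, -361.1, 160.2]
tool_rot: [-0.893, -2.308, -0.327]
ft_force: [-0.1, -0.5, 0.5]
opening: 17.6
grasp_force: 29.9
```

```bash
python3 - <<'E'
from h import *
g,R=place((528.3,-252.5),137.5,55.7,33);plan(g,R)
E
```

```text
t37.9 shift [-0.0003 -0.0006 -0.004 ] turn [ 0.     0.007 -0.005] grasp now [ 569.8 -290.1   34.3] q [-0.34  0.94  0.43 -0.26 -1.71 -1.92] F [-0.1 -0.5  0.5] open 17.6 29.9
```

Lower 2 mm more while watching the force, then release and retreat.

Call:
play_rows(plan="0 0 -0.003 0 0 0 5; 0 0 -0.005 0 0 0 5; 0 0 -0.005 0 0 0 5; 0 0 -0.005 0 0 0 5; 0 0 -0.005 0 0 0 18; 0 0 -0.005 0 0 0 22; 0 0 -0.005 0 0 0 28; 0 0 -0.005 0 0 0 34")

```text
t: 38.9
eef_pos: [647.2, -360.8, 157.6]
tool_rot: [-0.893, -2.307, -0.327]
ft_force: [-0.3, -0.2, -0.4]
opening: 30.7
grasp_force: 0.0
```

Call:
play_rows(plan="0 0 0 0 0 0 36; 0.01 -0.01 0.02 0 0 0 36; 0.03 -0.02 0.04 0 0 0 36; 0.05 -0.04 0.08 0 0 0 36; 0.07 -0.06 0.12 0 0 0 36; 0.09 -0.08 0.2 0 0 0 36; 0.09 -0.08 0.3 0 0 0 36; 0.09 -0.08 0.4 0 0 0 36")

```text
t: 39.9
eef_pos: [683.4, -393.5, 319.8]
tool_rot: [-0.894, -2.308, -0.327]
ft_force: [0.9, -1.5, 0.8]
opening: 36.3
grasp_force: 0.0
```

```bash
python3 - <<'E'
from h import *
plan([430.5,339,171],tool(133,40,-1),60)
o=shots("9");rests(o);b=o["scene"][:,:,::-1]
cv2.imwrite("pics/c10.png",cv2.resize(b[150:250,130:280],None,fx=5.3,fy=5.3,interpolation=cv2.INTER_CUBIC))
E
```

```text
t39.9 shift [-0.3398  1.5174 -0.0121] turn [ 3.091 -3.066  4.365] grasp now [ 606.1 -322.5  193.8] q [-0.36  0.89  0.76 -0.27 -2.08 -2.  ] F [ 0.9 -1.5  0.8] open 36.3 0.0
scene red 462 [ 587.7 -174.7] [ 85. 122.] 49.2
scene blue 404 [611.7 -43.1] [74. 60.] 56.0
scene white 187 [ 495.  -123.3] [ 27. 104.] 53.9
```

View pics/c10.png

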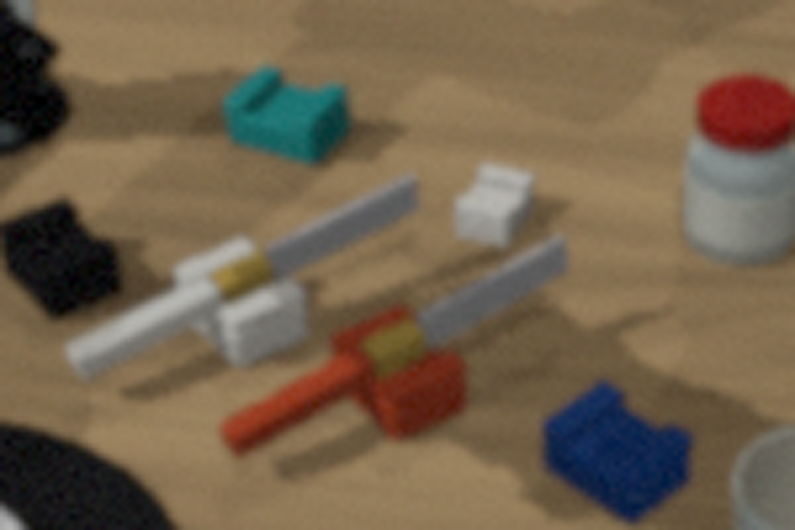

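Call:
play_rows(plan="-0.01 0.03 0.05 0.08 -0.08 0.11 50; -0.02 0.07 0.1 0.16 -0.15 0.22 50; -0.03 0.11 0.15 0.23 -0.23 0.33 50; -0.03 0.15 0.15 0.31 -0.3 0.44 50; -0.04 0.19 0.15 0.39 -0.38 0.55 50; -0.05 0.23 0.15 0.47 -0.46 0.66 50; -0.06 0.27 0.15 0.55 -0.54 0.77 50; -0.07 0.31 0.15 0.62 -0.61 0.87 50")

```text
t: 41.0
eef_pos: [655.3, -268.7, 378.3]
tool_rot: [-0.184, -2.553, -0.642]
ft_force: [0.4, -1.5, -0.0]
opening: 50.1
grasp_force: 0.0
```

Call:
play_rows(plan="-0.01 0.03 0 0.08 -0.08 0.11 50; -0.02 0.07 0 0.16 -0.15 0.22 50; -0.03 0.11 0 0.23 -0.23 0.33 50; -0.03 0.15 0 0.31 -0.3 0.44 50; -0.04 0.19 0 0.39 -0.38 0.55 50; -0.05 0.23 0 0.47 -0.46 0.66 50; -0.06 0.27 0 0.55 -0.54 0.77 50; -0.07 0.31 0 0.62 -0.61 0.87 50")

```text
t: 42.0
eef_pos: [627.4, -144.7, 378.4]
tool_rot: [0.6, -2.601, -0.928]
ft_force: [-0.4, -0.8, -0.1]
opening: 49.7
grasp_force: 0.0
```

Call:
play_rows(plan="-0.01 0.03 0 0.08 -0.08 0.11 50; -0.02 0.07 0 0.16 -0.15 0.22 50; -0.03 0.11 0 0.23 -0.23 0.33 50; -0.03 0.15 0 0.31 -0.3 0.44 50; -0.04 0.19 0 0.39 -0.38 0.55 50; -0.05 0.23 0 0.47 -0.46 0.66 50; -0.06 0.27 0 0.55 -0.54 0.77 50; -0.07 0.31 0 0.62 -0.61 0.87 50")

```text
t: 43.0
eef_pos: [599.4, -20.6, 378.4]
tool_rot: [1.422, -2.422, -1.164]
ft_force: [-0.1, -0.3, 0.3]
opening: 49.9
grasp_force: 0.0
```

Call:
play_rows(plan="-0.01 0.03 0 0.08 -0.08 0.11 50; -0.02 0.07 0 0.16 -0.15 0.22 50; -0.03 0.11 0 0.23 -0.23 0.33 50; -0.03 0.15 0 0.31 -0.3 0.44 50; -0.04 0.19 0 0.39 -0.38 0.55 50; -0.05 0.23 0 0.47 -0.46 0.66 50; -0.06 0.27 0 0.55 -0.54 0.77 50; -0.07 0.31 0 0.62 -0.61 0.87 50")

```text
t: 44.0
eef_pos: [571.4, 103.4, 378.5]
tool_rot: [-2.06, 1.838, 1.225]
ft_force: [-0.9, 0.4, 0.3]
opening: 50.1
grasp_force: 0.0
```

```bash
python3 - <<'E'
from h import *
plan([430.5,339,171],tool(133,40,-1),60)
E
```

```text
t44.0 shift [-0.0597  0.2752 -0.1587] turn [ 0.624 -0.622  0.87 ] grasp now [493.  197.6 269.4] q [ 0.24  0.44  0.18 -0.75 -1.72 -0.08] F [-0.9  0.4  0.3] open 50.1 0.0
```

Call:
play_rows(plan="-0.01 0.03 0 0.08 -0.08 0.11 50; -0.02 0.07 0 0.16 -0.15 0.22 50; -0.02 0.11 0 0.23 -0.23 0.33 50; -0.03 0.15 0 0.31 -0.3 0.44 50; -0.04 0.19 -0.03 0.39 -0.38 0.55 50; -0.05 0.23 -0.06 0.47 -0.46 0.66 50; -0.06 0.26 -0.1 0.55 -0.54 0.77 50; -0.06 0.27 -0.12 0.62 -0.62 0.87 50")

```text
t: 45.0
eef_pos: [547.2, 211.7, 329.5]
tool_rot: [-2.366, 1.03, 1.104]
ft_force: [-0.4, 0.2, -0.1]
opening: 50.1
grasp_force: 0.0
```

```bash
python3 - <<'E'
from h import *
plan([429.5,338,171],tool(133,40,-1),0)
E
```

```text
t45.0 shift [-0.08    0.0861 -0.1326] turn [ 0.006 -0.004 -0.002] grasp now [461.2 303.2 224. ] q [ 0.41  0.48  0.13 -0.8  -1.6   0.48] F [-0.4  0.2 -0.1] open 50.1 0.0
```

Call:
play_rows(plan="-0.01 0.01 -0.02 0 0 0 50; -0.03 0.03 -0.05 0 0 0 50; -0.05 0.05 -0.08 0 0 0 50; -0.07 0.07 -0.11 0 0 0 50; -0.08 0.086 -0.133 0 0 0 50; -0.08 0.086 -0.133 0 0 0 50; -0.08 0.086 -0.133 0 0 0 50; -0.08 0.086 -0.133 0 0 0 50")

```text
t: 46.0
eef_pos: [515.5, 245.2, 277.3]
tool_rot: [-2.364, 1.033, 1.102]
ft_force: [0.8, -0.7, 0.4]
opening: 49.9
grasp_force: 0.0
```

Call:
play_rows(plan="0 0 0 0 0 0 40; 0 0 0 0 0 0 30; 0 0 0 0 0 0 24; 0 0 0 0 0 0 18; 0 0 0 0 0 0 10; 0 0 0 0 0 0 5; 0 0 0 0 0 0 5; 0 0 0 0 0 0 5")

```text
t: 47.0
eef_pos: [515.2, 245.4, 276.8]
tool_rot: [-2.364, 1.034, 1.104]
ft_force: [0.9, 0.2, -0.0]
opening: 17.9
grasp_force: 29.8
```

```bash
python3 - <<'E'
from h import *
plan([429.5,338,171],tool(133,40,-1),0)
E
```

```text
t47.0 shift [-0.0001  0.0018 -0.001 ] turn [ 0.008 -0.005  0.004] grasp now [429.4 337.  171.3] q [ 0.47  0.51  0.04 -0.83 -1.47  0.53] F [ 0.9  0.2 -0. ] open 17.9 29.8
```

Call:
play_rows(plan="0 0 0.03 0 0 0 5; 0 0 0.07 0 0 0 5; 0 0 0.12 0 0 0 5; 0 0 0.17 0 0 0 5; 0 0 0.22 0 0 0 5; 0 0 0.27 0 0 0 5; 0 0 0.32 0 0 0 5; 0 0 0.34 0 0 0 5")

```text
t: 48.0
eef_pos: [515.3, 245.3, 414.7]
tool_rot: [-2.364, 1.032, 1.101]
ft_force: [0.3, 0.5, -0.9]
opening: 17.7
grasp_force: 29.8
```

```bash
python3 - <<'E'
from h import *
g,R=place((610,-42),145,56,130);print(np.round(g));plan(g,R)
o=shots("10");rests(o)
# glass b: dark coaster circle in both (z~0)
for n in("scene","top"):
    m=mask(cv2.imread(f"pics/{n}0.png")[:,:,::-1].copy(),"black")
    k,l,st,c=cv2.connectedComponentsWithStats(m)
    for i in range(1,k):
        p=onz(n,c[i],0)
        if 650<p[0]<820 and 0<p[1]<120 and st[i,4]>60:
            q=np.argwhere(l==i)[:,::-1];w=np.array([onz(n,t,0)[:2] for t in q],np.float32);print(n,cv2.minEnclosingCircle(w))
E
```

```text
[656. -74. 130.]
t48.0 shift [ 0.5674 -0.9498 -0.3977] turn [-3.199  2.78  -4.221] grasp now [429.7 337.1 309. ] q [ 0.47  0.37  0.18 -0.83 -1.66  0.32] F [ 0.3  0.5 -0.9] open 17.7 29.8
top blue 241 [608.9 -41. ] [61. 47.] 54.9
top white 346 [ 537.6 -259.8] [ 60. 197.] 48.2
scene red 464 [ 587.8 -174.9] [ 87. 122.] 49.2
scene blue 399 [612.  -43.1] [74. 59.] 55.4
scene white 136 [ 493. -124.] [ 26. 104.] 52.5
scene ((732.7881469726562, 60.629539489746094), 46.15071487426758)
top ((735.7603149414062, 61.686256408691406), 46.16878890991211)
```

```bash
cat > t.py <<'E'
from kin import *
from h import place
for z in(130,33):
    g,R=place((610,-42),145,56,z);print(z,[a.round(2) for a in ik(np.array(g)-164*R[:,2],R,q0=np.array([-.1,.9,.5,-.3,-1.8,-2.]))])
E
python3 t.py
```

```text
130 [array([-0.05,  0.87,  0.57, -0.37, -1.88, -2.13])]
33 [array([-0.05,  0.96,  0.53, -0.35, -1.75, -2.08])]
```

Call:
play_rows(plan="0.01 -0.02 0.02 -0.08 0.07 -0.1 5; 0.02 -0.04 0.03 -0.16 0.14 -0.21 5; 0.03 -0.06 0.04 -0.24 0.21 -0.32 5; 0.05 -0.09 0.05 -0.32 0.28 -0.42 5; 0.07 -0.12 0.05 -0.4 0.35 -0.53 5; 0.09 -0.14 0.05 -0.48 0.42 -0.63 5; 0.1 -0.17 0.05 -0.56 0.49 -0.74 5; 0.11 -0.19 0.05 -0.64 0.56 -0.84 5")

```text
t: 49.1
eef_pos: [559.4, 168.9, 431.4]
tool_rot: [-2.093, 1.832, 1.195]
ft_force: [-0.6, -0.0, -0.9]
opening: 18.1
grasp_force: 29.8
```

Call:
play_rows(plan="0.01 -0.02 0 -0.08 0.07 -0.1 5; 0.02 -0.04 0 -0.16 0.14 -0.21 5; 0.03 -0.06 0 -0.24 0.21 -0.32 5; 0.05 -0.09 0 -0.32 0.28 -0.42 5; 0.07 -0.12 0 -0.4 0.35 -0.53 5; 0.09 -0.14 0 -0.48 0.42 -0.63 5; 0.1 -0.17 0 -0.56 0.49 -0.74 5; 0.11 -0.19 0 -0.64 0.56 -0.84 5")

```text
t: 50.1
eef_pos: [603.5, 92.9, 431.4]
tool_rot: [1.485, -2.397, -1.106]
ft_force: [-0.9, 0.0, -1.1]
opening: 17.9
grasp_force: 29.8
```

Call:
play_rows(plan="0.01 -0.02 0 -0.08 0.07 -0.1 5; 0.02 -0.04 0 -0.16 0.14 -0.21 5; 0.03 -0.06 0 -0.24 0.21 -0.32 5; 0.05 -0.09 0 -0.32 0.28 -0.42 5; 0.07 -0.12 0 -0.4 0.35 -0.53 5; 0.09 -0.14 0 -0.48 0.42 -0.63 5; 0.1 -0.17 0 -0.56 0.49 -0.74 5; 0.11 -0.19 0 -0.64 0.56 -0.84 5")

```text
t: 51.1
eef_pos: [647.5, 16.9, 431.2]
tool_rot: [0.699, -2.582, -0.863]
ft_force: [-1.1, 0.4, -0.5]
opening: 18.1
grasp_force: 29.8
```

Call:
play_rows(plan="0.01 -0.02 0 -0.08 0.07 -0.1 5; 0.02 -0.04 0 -0.16 0.14 -0.21 5; 0.03 -0.06 0 -0.24 0.21 -0.32 5; 0.05 -0.09 -0.02 -0.32 0.28 -0.42 5; 0.07 -0.12 -0.04 -0.4 0.35 -0.53 5; 0.09 -0.14 -0.06 -0.48 0.42 -0.63 5; 0.1 -0.17 -0.08 -0.56 0.49 -0.74 5; 0.11 -0.19 -0.1 -0.64 0.56 -0.84 5")

```text
t: 52.1
eef_pos: [691.5, -59.1, 390.8]
tool_rot: [-0.055, -2.552, -0.58]
ft_force: [-0.1, -0.7, -0.2]
opening: 17.9
grasp_force: 29.8
```

```bash
python3 - <<'E'
from h import *
g,R=place((610.3,-42),145,56.3,110);plan(g,R)
E
```

```text
t52.1 shift [ 0.1281 -0.1892 -0.3879] turn [-0.656  0.542 -0.831] grasp now [613.    8.8 263.8] q [ 0.04  0.64  0.51 -0.48 -1.94 -1.72] F [-0.1 -0.7 -0.2] open 17.9 29.8
```

Call:
play_rows(plan="0.02 -0.03 0 -0.08 0.07 -0.1 5; 0.04 -0.06 -0.02 -0.16 0.14 -0.21 5; 0.06 -0.1 -0.06 -0.24 0.21 -0.32 5; 0.08 -0.13 -0.11 -0.32 0.27 -0.42 5; 0.1 -0.15 -0.17 -0.4 0.34 -0.53 5; 0.11 -0.17 -0.23 -0.49 0.41 -0.63 5; 0.12 -0.18 -0.3 -0.58 0.48 -0.73 5; 0.128 -0.19 -0.38 -0.655 0.54 -0.83 5")

```text
t: 53.1
eef_pos: [742.5, -134.8, 238.5]
tool_rot: [-0.739, -2.351, -0.269]
ft_force: [0.2, -0.4, -0.4]
opening: 17.8
grasp_force: 29.8
```

```bash
python3 - <<'E'
from h import *
g,R=place((610.3,-42),145,56.3,50);plan(g,R)
o=shots("11");rests(o)
s=bot.observe();R0=Ro.from_rotvec(s["tool_rot"]).as_matrix();gg=np.array(s["eef_pos"])+164*R0[:,2]
a=np.radians(145);f=np.array([np.cos(a),np.sin(a),0])
for d in(164.3,72.3,42.3):print(d,proj("scene",gg+f*d).round(1))
A=cv2.imread("pics/scene9.png").astype(int);B=o["scene"][:,:,::-1].astype(int)
d=np.abs(A-B).max(2);x0,y0=proj("scene",gg+f*164.3).astype(int)
for y in range(y0-14,y0+28):print(y,"".join(".:+#"[min(3,v//18)] for v in d[y,x0-50:x0+15]))
print(x0-50)
E
```

```text
t53.1 shift [ 0.0007  0.     -0.1572] turn [ 0.001  0.004 -0.003] grasp now [656.3 -74.5 112.7] q [-0.04  0.87  0.55 -0.37 -1.84 -2.13] F [ 0.2 -0.4 -0.4] open 17.8 29.8
top red 207 [ 585.3 -183.7] [ 35. 126.] 61.1
top white 347 [ 537.8 -260. ] [ 60. 197.] 48.2
scene red 348 [ 595.6 -182.5] [84. 93.] 64.2
scene blue 259 [619.  -33.3] [49. 62.] 68.1
scene white 406 [ 553.  -274.6] [88. 94.] 61.1
164.3 [275.8 187.6]
72.3 [251.6 203.3]
42.3 [243.1 208.9]
173 :::::::::::+::::::+++++++++++++#+#++:+##############:............
174 :::++:+++++++++++++++++##++#+#######+:###+#########+.............
175 :::::++++++++++++++++++#++##########++:+++########+..............
176 :+++++++++++++++++++#+++++############+::+++###++:...............
177 +++++++++++++++++#+#+#+#+#############+::::::+:::................
178 +#++++#++#++++#++###+############++###++:::......................
179 ###########################+++++:::::::..........................
180 ####################+++++++++:::.................................
181 ############+++++++++::::::::::..................................
182 ########++
[... 1599 characters left out ...]
 #########################++++::..................................
206 ##########################+::....................................
207 ###########################:.....................................
208 ###########################:.....................................
209 ############################+:...................................
210 ##############################:..................................
211 ###############################:.......:.........................
212 ################################:.....:.:........................
213 ################################+:...............................
214 ################################::...............................
225
```

```bash
python3 - <<'E'
from h import *
A=cv2.imread("pics/scene9.png")[:,:,::-1].copy();B=cv2.imread("pics/scene11.png")[:,:,::-1].copy()
a,b=mask(A,"blue")>0,mask(B,"blue")>0
for y in range(220,250,3):print(y,"".join("BabX."[3 if p and q else 1 if p else 2 if q else 4] for p,q in zip(a[y,225:270],b[y,225:270])))
E
```

```text
220 .............................................
223 ..................aa.........................
226 ..............aaaaaaa........................
229 .........aaaaaaaaaaaaaXXX....................
232 .........aaaaaaaaaaaaXXXXXXXXXXXXX...........
235 .........aaaaaaaaaaXXXXXXXXXXXXXXX...........
238 ..........aaaaaaaXXXXXXXXXXXXXXXXX...........
241 ..............aXXXXXXXXXXXXXXXXXb............
244 ...................XXXXXXXXXX................
247 .............................................
```

Call:
play_rows(plan="0 0 -0.02 0 0 0 5; 0 0 -0.05 0 0 0 5; 0 0 -0.08 0 0 0 5; 0 0 -0.11 0 0 0 5; 0 0 -0.13 0 0 0 5; 0 0 -0.145 0 0 0 5; 0 0 -0.155 0 0 0 5; 0 0 -0.157 0 0 0 5")

```text
t: 54.2
eef_pos: [742.4, -134.7, 177.8]
tool_rot: [-0.736, -2.353, -0.27]
ft_force: [-0.3, -0.7, -1.8]
opening: 18.1
grasp_force: 29.8
```

```bash
python3 - <<'E'
from h import *
g,R=place((610.3,-42),145,56.3,32.5);plan(g,R)
E
```

```text
t54.2 shift [ 0.0008 -0.0002 -0.0493] turn [-0.001  0.008 -0.007] grasp now [656.4 -74.5  51.9] q [-0.04  0.93  0.51 -0.36 -1.75 -2.09] F [-0.3 -0.7 -1.8] open 18.1 29.8
```

Rest unmoved. Lower and release.

Call:
play_rows(plan="0 0 -0.01 0 0 0 5; 0 0 -0.02 0 0 0 5; 0 0 -0.03 0 0 0 5; 0 0 -0.036 0 0 0 5; 0 0 -0.041 0 0 0 5; 0 0 -0.045 0 0 0 5; 0 0 -0.048 0 0 0 5; 0 0 -0.048 0 0 0 5")

```text
t: 55.2
eef_pos: [742.5, -134.9, 159.4]
tool_rot: [-0.736, -2.354, -0.27]
ft_force: [-0.1, -1.7, 1.9]
opening: 18.1
grasp_force: 29.9
```

Call:
play_rows(plan="0 0 0 0 0 0 18; 0 0 0 0 0 0 20; 0 0 0 0 0 0 24; 0 0 0 0 0 0 28; 0 0 0 0 0 0 34; 0 0 0 0 0 0 36; 0 0 0 0 0 0 36; 0 0 0 0 0 0 36")

```text
t: 56.2
eef_pos: [742.4, -134.6, 158.8]
tool_rot: [-0.736, -2.353, -0.27]
ft_force: [-0.1, 0.2, -0.4]
opening: 35.5
grasp_force: 0.0
```

Call:
play_rows(plan="0 0 0 0 0 0 36; 0.01 -0.01 0.02 0 0 0 36; 0.03 -0.02 0.04 0 0 0 36; 0.05 -0.04 0.08 0 0 0 36; 0.07 -0.05 0.12 0 0 0 36; 0.09 -0.06 0.2 0 0 0 36; 0.09 -0.06 0.3 0 0 0 36; 0.09 -0.06 0.4 0 0 0 36")

```text
t: 57.2
eef_pos: [778.7, -159.2, 320.6]
tool_rot: [-0.736, -2.354, -0.27]
ft_force: [0.6, -0.9, -0.5]
opening: 36.0
grasp_force: 0.0
```

```bash
python3 - <<'E'
from h import *
o=shots("12");b=o["scene"][:,:,::-1]
plan([520,260,300],tool(43,85,-1),0);plan([520,260,300],tool(223,85,-1),0)
cv2.imwrite("pics/c11.png",cv2.resize(b[90:260,120:440],None,fx=2.5,fy=2.5,interpolation=cv2.INTER_CUBIC))
E
```

```text
t57.3 shift [-0.6734  1.0245  0.3411] turn [ 0.104 -1.657  2.565] grasp now [694.4 -99.7 199.8] q [-0.07  0.89  0.81 -0.38 -2.07 -2.19] F [0.6 1.3 0.8] open 36.0 0.0
t57.3 shift [-0.6211  1.0732  0.3411] turn [-1.753 -0.11  -3.375] grasp now [694.4 -99.7 199.8] q [-0.07  0.89  0.81 -0.38 -2.07 -2.19] F [0.6 1.3 0.8] open 36.0 0.0
```

View pics/c11.png

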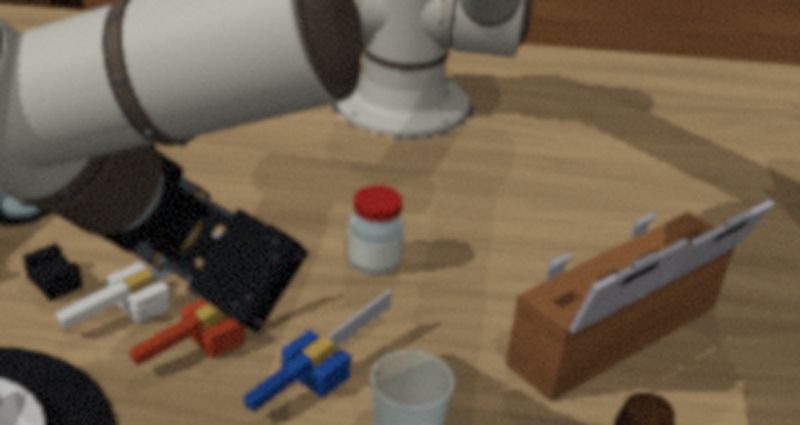

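```bash
cat >> h.py <<'E'
def W(x,y): return [494+.725*x-.688*y,268.5+.688*x+.725*y]
def bplan(x,y,z): # tip centre in block coords, tool down, fingers' line along block y
    plan([*W(x,y),z+18],tool(43.5,90,-1),0)
def bshow():
    s=bot.observe();R0=Ro.from_rotvec(s["tool_rot"]).as_matrix();g=np.array(s["eef_pos"])+182*R0[:,2];d=g[:2]-[494,268.5]
    print("block tip x,y,z",np.round([.725*d[0]+.688*d[1],-.688*d[0]+.725*d[1],g[2]],1),"F",np.round(s["ft_force"],1),"t",s["t"])
E
cat > t.py <<'E'
from h import *
from kin import ik
bplan(95,-66,200)
for x,y,z in((95,-66,137),(-15,-66,98),(95,66,137),(-15,66,98)):
    R=tool(43.5,90,-1);print([a.round(2) for a in ik(np.array([*W(x,y),z+182]),R,q0=np.array([.6,.5,0,0,-1.2,-1.4]))])
E
python3 t.py
```

```text
t57.3 shift [-0.4266  1.1139  0.1376] turn [ 0.097 -1.471  2.613] grasp now [694.4 -99.7 199.8] q [-0.07  0.89  0.81 -0.38 -2.07 -2.19] F [0.6 1.3 0.8] open 36.0 0.0
[array([ 0.68,  0.53,  0.04, -0.  , -1.08, -1.49])]
[array([ 0.66,  0.41, -0.26, -0.  , -0.9 , -1.47])]
[array([ 0.89,  0.48, -0.04, -0.  , -1.05, -1.7 ])]
[array([ 0.91,  0.36, -0.34, -0.  , -0.87, -1.72])]
```

Call:
play_rows(plan="-0.01 0.02 0.06 0 -0.06 0.11 0; -0.02 0.05 0.12 0.01 -0.12 0.22 0; -0.04 0.1 0.18 0.01 -0.18 0.33 0; -0.06 0.16 0.18 0.01 -0.24 0.44 0; -0.08 0.22 0.18 0.02 -0.31 0.55 0; -0.1 0.28 0.18 0.02 -0.37 0.66 0; -0.12 0.33 0.18 0.03 -0.43 0.77 0; -0.14 0.37 0.18 0.03 -0.49 0.87 0")

```text
t: 58.3
eef_pos: [722.4, -9.9, 391.1]
tool_rot: [-0.173, -2.666, -0.194]
ft_force: [-0.6, 0.6, 0.8]
opening: 0.4
grasp_force: 0.0
```

Call:
play_rows(plan="-0.02 0.05 0 0 -0.06 0.11 0; -0.04 0.1 0 0.01 -0.12 0.22 0; -0.06 0.15 0 0.01 -0.18 0.33 0; -0.08 0.2 0 0.01 -0.24 0.44 0; -0.1 0.25 0 0.02 -0.31 0.55 0; -0.12 0.3 0 0.02 -0.37 0.66 0; -0.13 0.34 0 0.03 -0.43 0.77 0; -0.14 0.37 0 0.03 -0.49 0.87 0")

```text
t: 59.3
eef_pos: [666.5, 138.0, 390.9]
tool_rot: [0.462, -2.862, -0.098]
ft_force: [0.1, -0.3, -0.8]
opening: 0.5
grasp_force: 0.0
```

Call:
play_rows(plan="-0.02 0.05 0 0 -0.06 0.11 0; -0.04 0.1 0 0.01 -0.12 0.22 0; -0.06 0.15 0 0.01 -0.18 0.33 0; -0.08 0.2 0 0.01 -0.24 0.44 0; -0.1 0.25 0 0.02 -0.31 0.55 0; -0.12 0.3 0 0.02 -0.37 0.66 0; -0.13 0.34 0 0.03 -0.43 0.77 0; -0.14 0.37 -0.03 0.03 -0.49 0.87 0")

```text
t: 60.3
eef_pos: [610.3, 286.7, 379.9]
tool_rot: [1.16, -2.914, 0.016]
ft_force: [-0.8, 0.1, -0.6]
opening: 0.6
grasp_force: 0.0
```

```bash
python3 - <<'E'
from h import *
bplan(95,-66,137);bshow()
E
```

```text
t60.3 shift [-0.0051 -0.0016 -0.1522] turn [ 0.022 -0.002  0.003] grasp now [610.2 284.8 215.9] q [ 0.68  0.49  0.1   0.01 -1.2  -1.5 ] F [-0.8  0.1 -0.6] open 0.6 0.0
block tip x,y,z [ 95.3 -68.2 197.9] F [-0.8  0.1 -0.6] t 60.3
```

Call:
play_rows(plan="-0.005 0 -0.04 0.02 0 0 0; -0.005 0 -0.08 0.02 0 0 0; -0.005 0 -0.12 0.02 0 0 0; -0.005 0 -0.15 0.02 0 0 0; -0.023 -0.017 -0.15 0.02 0 0 0; -0.041 -0.034 -0.15 0.02 0 0 0; -0.059 -0.051 -0.15 0.02 0 0 0; -0.077 -0.068 -0.15 0.02 0 0 0")

```text
t: 61.3
eef_pos: [579.3, 257.8, 320.1]
tool_rot: [1.155, -2.918, 0.0]
ft_force: [1.9, 1.0, 0.9]
opening: 0.7
grasp_force: 0.5
```

```bash
python3 - <<'E'
from h import *
bplan(20,-66,140);bshow()
E
```

```text
t61.3 shift [-0.0635 -0.0584  0.0049] turn [ 0.002 -0.005  0.011] grasp now [578.9 257.6 156.1] q [ 0.67  0.47 -0.08 -0.   -1.02 -1.49] F [1.9 1.  0.9] open 0.7 0.5
block tip x,y,z [ 54.  -66.3 138.1] F [1.9 1.  0.9] t 61.3
```

Call:
play_rows(plan="-0.008 -0.008 0 0 0 0 0; -0.016 -0.015 0 0 0 0 0; -0.024 -0.023 0 0 0 0 0; -0.032 -0.03 0.003 0 0 0 0; -0.04 -0.038 0.005 0 0 0 0; -0.047 -0.045 0.007 0 0 0 0; -0.055 -0.052 0.007 0 0 0 0; -0.055 -0.052 0.007 0 0 0 0")

```text
t: 62.3
eef_pos: [557.3, 237.0, 321.6]
tool_rot: [1.153, -2.915, 0.001]
ft_force: [0.5, 0.2, 0.8]
opening: 0.4
grasp_force: 0.1
```

```bash
python3 - <<'E'
from h import *
bplan(-15,-66,120);bshow()
E
```

```text
t62.3 shift [-0.0719 -0.0667 -0.0489] turn [ 0.006 -0.012  0.012] grasp now [556.3 236.5 157.6] q [ 0.67  0.42 -0.15 -0.   -1.   -1.49] F [0.5 0.2 0.8] open 0.4 0.1
block tip x,y,z [ 23.  -66.  139.6] F [0.5 0.2 0.8] t 62.3
```

Call:
play_rows(plan="-0.012 -0.011 -0.002 0 0 0 0; -0.023 -0.022 -0.004 0 0 0 0; -0.034 -0.032 -0.008 0 0 0 0; -0.043 -0.04 -0.012 0 0 0 0; -0.054 -0.051 -0.024 0 0 0 0; -0.063 -0.06 -0.039 0 0 0 0; -0.069 -0.065 -0.056 0 0 0 0; -0.072 -0.068 -0.065 0 0 0 0")

```text
t: 63.3
eef_pos: [528.5, 209.9, 294.8]
tool_rot: [1.153, -2.915, 0.001]
ft_force: [0.2, 1.1, 0.3]
opening: 0.5
grasp_force: 0.2
```

```bash
python3 - <<'E'
from h import *
bplan(-16,-66,101);bshow()
E
```

```text
t63.3 shift [-0.0018 -0.0006 -0.0296] turn [ 0.007 -0.012  0.012] grasp now [527.5 209.3 130.8] q [ 0.66  0.39 -0.28 -0.   -0.9  -1.48] F [0.2 1.1 0.3] open 0.5 0.2
block tip x,y,z [-16.5 -65.9 112.8] F [0.2 1.1 0.3] t 63.3
```

Call:
play_rows(plan="0 0 -0.005 0 0 0 0; 0 0 -0.01 0 0 0 0; 0 0 -0.015 0 0 0 0; 0 0 -0.02 0 0 0 0; 0 0 -0.024 0 0 0 0; 0 0 -0.028 0 0 0 0; 0 0 -0.031 0 0 0 0; 0 0 -0.034 0 0 0 0")

```text
t: 64.3
eef_pos: [529.0, 210.4, 283.9]
tool_rot: [1.155, -2.916, 0.002]
ft_force: [-6.9, -0.9, 15.7]
opening: 0.5
grasp_force: 8.1
```

```bash
python3 - <<'E'
from h import *
bshow()
E
```

```text
block tip x,y,z [-15.6 -66.  101.9] F [-6.9 -0.9 15.7] t 64.3
```

Call:
play_rows(plan="0 0 -0.003 0 0 0 0; 0 0 -0.006 0 0 0 0; 0 0 -0.009 0 0 0 0; 0 0 -0.012 0 0 0 0; 0 0 -0.012 0 0 0 0; 0 0 -0.012 0 0 0 0; 0 0 -0.012 0 0 0 0; 0 0 -0.012 0 0 0 0")

```text
t: 65.3
eef_pos: [528.7, 210.4, 283.6]
tool_rot: [1.158, -2.917, 0.003]
ft_force: [-12.0, -3.4, 33.2]
opening: 0.5
grasp_force: 16.7
```

```bash
python3 - <<'E'
from h import *
bshow()
E
```

```text
block tip x,y,z [-15.5 -66.1 101.6] F [-12.   -3.4  33.2] t 65.3
```

Call:
play_rows(plan="0 0 0.05 0 0 0 0; 0 0 0.12 0 0 0 0; 0 0 0.2 0 0 0 0; 0 0 0.28 0 0 0 0; 0 0 0.31 0 0 0 0; 0 0 0.31 0 0 0 0; 0 0 0.31 0 0 0 0; 0 0 0.31 0 0 0 0")

```text
t: 66.3
eef_pos: [528.7, 210.1, 399.7]
tool_rot: [1.153, -2.913, 0.002]
ft_force: [0.1, 0.1, 0.1]
opening: 0.8
grasp_force: 0.0
```

```bash
python3 - <<'E'
from h import *
bshow();bplan(97,66,210);bplan(97,66,137)
E
```

```text
block tip x,y,z [-16.5 -65.8 217.7] F [0.1 0.1 0.1] t 66.3
t66.3 shift [-0.0245  0.4324 -0.0192] turn [ 0.008 -0.015  0.012] grasp now [527.5 209.4 235.7] q [ 0.66  0.3  -0.14 -0.   -1.15 -1.48] F [0.1 0.1 0.1] open 0.8 0.0
t66.3 shift [-0.0245  0.4324 -0.2017] turn [ 0.008 -0.015  0.012] grasp now [527.5 209.4 235.7] q [ 0.66  0.3  -0.14 -0.   -1.15 -1.48] F [0.1 0.1 0.1] open 0.8 0.0
```

Call:
play_rows(plan="-0.005 0.1 0 0 0 0 0; -0.01 0.2 0 0 0 0 0; -0.02 0.3 0 0 0 0 0; -0.025 0.4 0 0.01 -0.01 0.01 0; -0.025 0.432 0 0.01 -0.01 0.01 0; -0.025 0.432 -0.1 0.01 -0.01 0.01 0; -0.025 0.432 -0.2 0.01 -0.01 0.01 0; -0.025 0.432 -0.2 0.01 -0.01 0.01 0")

```text
t: 67.3
eef_pos: [518.2, 381.7, 317.2]
tool_rot: [1.159, -2.912, 0.003]
ft_force: [0.2, -0.2, -0.1]
opening: 0.0
grasp_force: 0.0
```

Call:
play_rows(plan="-0.018 -0.017 0 0 0 0 0; -0.036 -0.034 0 0 0 0 0; -0.054 -0.051 0 0 0 0 0; -0.072 -0.068 0 0 0 0 0; -0.088 -0.084 0 0 0 0 0; -0.104 -0.099 0.002 0 0 0 0; -0.12 -0.114 0.005 0 0 0 0; -0.134 -0.127 0.007 0 0 0 0")

```text
t: 68.3
eef_pos: [464.7, 331.7, 323.9]
tool_rot: [-1.163, 2.918, 0.003]
ft_force: [0.0, 0.9, 0.7]
opening: 0.5
grasp_force: 0.4
```

```bash
python3 - <<'E'
from h import *
bshow();bplan(-16,66,112)
E
```

```text
block tip x,y,z [ 22.4  66.3 141.9] F [0.  0.9 0.7] t 68.3
t68.3 shift [-0.0694 -0.0659 -0.0747] turn [-0.004 -0.001  0.001] grasp now [464.7 332.  159.9] q [ 0.9   0.36 -0.24 -0.   -0.96 -1.71] F [0.  0.9 0.7] open 0.5 0.4
```

Call:
play_rows(plan="-0.012 -0.011 -0.004 0 0 0 0; -0.023 -0.022 -0.008 0 0 0 0; -0.034 -0.032 -0.013 0 0 0 0; -0.043 -0.04 -0.018 0 0 0 0; -0.053 -0.05 -0.03 0 0 0 0; -0.061 -0.058 -0.045 0 0 0 0; -0.067 -0.063 -0.062 0 0 0 0; -0.069 -0.066 -0.072 0 0 0 0")

```text
t: 69.3
eef_pos: [437.3, 305.5, 294.5]
tool_rot: [1.163, -2.918, -0.003]
ft_force: [0.2, 1.5, 0.9]
opening: 0.5
grasp_force: 0.2
```

Call:
play_rows(plan="0 0 -0.005 0 0 0 0; 0 0 -0.01 0 0 0 0; 0 0 -0.015 0 0 0 0; 0 0 -0.02 0 0 0 0; 0 0 -0.024 0 0 0 0; 0 0 -0.028 0 0 0 0; 0 0 -0.031 0 0 0 0; 0 0 -0.034 0 0 0 0")

```text
t: 70.3
eef_pos: [437.8, 306.0, 283.9]
tool_rot: [-1.164, 2.916, 0.003]
ft_force: [-6.8, -3.1, 18.8]
opening: 0.5
grasp_force: 9.8
```

```bash
python3 - <<'E'
from h import *
bshow()
E
```

```text
block tip x,y,z [-14.6  66.1 101.9] F [-6.8 -3.1 18.8] t 70.3
```

Same height as the right one; press a little more, then lift well clear and look.

Call:
play_rows(plan="0 0 -0.003 0 0 0 0; 0 0 -0.006 0 0 0 0; 0 0 -0.009 0 0 0 0; 0 0 -0.01 0 0 0 0; 0 0 -0.01 0 0 0 0; 0 0 -0.01 0 0 0 0; 0 0 -0.01 0 0 0 0; 0 0 -0.01 0 0 0 0")

```text
t: 71.3
eef_pos: [437.5, 305.9, 283.6]
tool_rot: [-1.166, 2.914, 0.002]
ft_force: [-12.9, -5.9, 35.4]
opening: 0.4
grasp_force: 17.6
```

Call:
play_rows(plan="0 0 0.05 0 0 0 0; 0 0 0.12 0 0 0 0; 0 0 0.2 0 0 0 0; -0.05 0 0.28 0 0 0 0; -0.1 0 0.35 0 0 0 0; -0.1 0 0.4 0 0 0 0; -0.1 0 0.4 0 0 0 0; -0.1 0 0.4 0 0 0 0")

```text
t: 72.3
eef_pos: [397.6, 305.7, 436.3]
tool_rot: [1.162, -2.918, -0.003]
ft_force: [-0.2, 0.7, 0.2]
opening: 0.7
grasp_force: 0.0
```

```bash
python3 - <<'E'
from h import *
o=shots("13");bshow();b=o["scene"][:,:,::-1]
A=cv2.resize(b[170:250,125:270],None,fx=5.5,fy=3.8,interpolation=cv2.INTER_CUBIC) if 0 else cv2.resize(b[165:250,125:285],None,fx=5,fy=5,interpolation=cv2.INTER_CUBIC)[:,:800]
B=cv2.resize(b[160:255,310:430],None,fx=1.8,fy=1.8,interpolation=cv2.INTER_CUBIC);T=cv2.resize(o["top"][150:270,95:245,::-1],None,fx=1.42,fy=1.42,interpolation=cv2.INTER_CUBIC)
C=np.zeros((600,800,3),np.uint8);C[:425]=A;C[425:425+171,:216]=B;C[425:425+170,230:230+213]=T;U=cv2.resize(o["top"][165:260,240:375,::-1],(245,172));C[425:597,460:705]=U
cv2.imwrite("pics/c12.png",C)
E
```

```text
block tip x,y,z [-44.5  93.5 254.1] F [-0.5 -0.2 -0. ] t 72.4
```

View pics/c12.png

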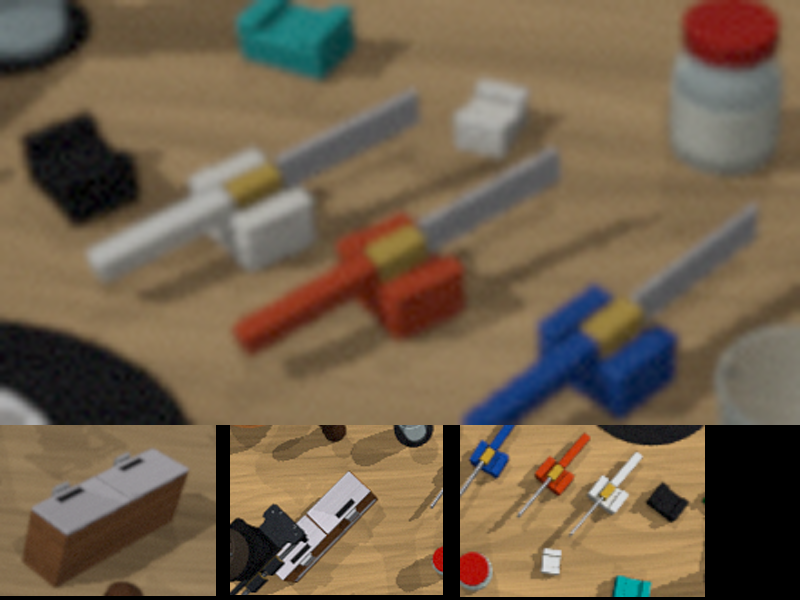

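```bash
python3 -c "
from station import bot
print(bot.finish_job())"
```

```text
the job is handed in; nothing more can be done
None
```

The red, white and blue spreaders lie level on the rests of their colours (the charcoal one was absent), both covers were then pressed until their catches closed over them, and the job was handed in at about 72 s with the arm touching nothing; no verdict came back.

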